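Charge the melting crucible with alloy ingots

TASK

Take the steel jug by its handle from under the low lamp, without knocking the lamp, and pour all seven alloy ingots into the crucible, tipping from low over its mouth so that they do not drop hard. Then stand the empty jug upright back on the rubber mat and swing the cover fully over the crucible. Leave the dental cast, the jar and the bottle where they are.

Things in the scene. Friction and masses are not known exactly. Their poses are not given: they have to be found in the camera images.
- jug: Open steel jug, 68 mm high, a cone 56 mm across at the foot and 94 mm at the mouth, wall 3 mm, about 0.2 kg, smooth (ingots slide on it from about 20 degrees of slope), flat black D-handle. Origin at the centre of its underside, z up through the mouth, handle at -x, pouring side +x. Stands on the mat under the lamp, handle roughly towards the bench middle, robot -y, holding the ingots.
- jug_grip (a point): Grip point on the jug's handle, (-85, 0, 48) mm in the jug's frame, same axes. The handle's upright bar is 18 mm (jug x) by 14 mm (jug y), 11 to 61 mm above the jug's foot, joined to the jug above and below by bars also 14 mm thick in y; 30 mm of open space between it and the jug's wall at the top. Pinch it across the 14 mm.
- jug_lip (a point): Point of the jug's rim farthest from the handle, over which it pours: (47, 0, 68) mm in the jug's frame. Axes as the jug's.
- crucible_mouth (a point): Centre of the crucible's mouth, level with its rim, 113 mm above the bench. Fixed pale ceramic cup: mouth 84 mm inside, 98 mm outside; inner floor 56 mm across, 75 mm below the rim; ringed by a copper coil 118 mm across, 40 to 90 mm above the bench. On a fixed steel deck 250 x 200 x 30 mm that reaches 100 mm in front (-x) and 150 mm behind (+x) of this point. z up, +x towards the cover's post.
- cover (a joint): Angle of the swing cover about its upright post: 0 = fully over the crucible (against its stop), growing anticlockwise seen from above as it swings aside, at most 1.6 rad. Stays where left; about 1 N at the knob moves it. White ceramic disc 104 mm across, centre 100 mm from the post, underside 118 mm and top 134 mm above the bench, a flat steel arm over it to 140 mm.
- cover_knob (a point): Grip point on the cover's upright black knob, a cylinder 20 mm across, on the cover's free end 135 mm from the post's axis; the knob stands from 141 to 186 mm above the bench, this point at 165 mm. It moves with the cover.
- cover_pivot (a point): Point on the axis of the cover's upright post (14 mm thick, top 155 mm above the bench), 100 mm behind the crucible's centre. With the cover shut, the knob lies from here along -x of this frame. z up.
- mat: Thin grey rubber mat 260 (x) x 220 (y) x 4 mm, fixed to the bench. Origin at the centre of its underside, z up.
- lamp_bar (a point): Centre of the underside of the bench lamp's head, a fixed bar 60 mm (x) by 220 mm (y) and 26 mm thick, hanging 231 mm above the bench over the jug's handle; axes as the mat's. A thin arm carries it from a post with a round foot standing 235 mm behind (+x) this point.
- lamp: The fixed bench lamp as a whole; its origin lies on the bench 45 mm behind (+x) the centre of its head, axes as the mat's.
- model: Loose bystander: dental cast on a plaster base, 52 x 66 x 38 mm; origin at the centre of its underside.
- jar: Loose bystander: closed orange jar with a black lid, 72 mm across and 70 mm high; origin at the centre of its underside.
- bottle: Loose bystander: slim closed green glass bottle, 56 mm across and 165 mm high; origin at the centre of its underside.
- ingot1: One of seven like casting-alloy ingots: bright metal cylinder, 13 mm across and 15 mm long, 16 g; origin at the centre of one end, z along it. At the start all stand in the jug.
- ingot2: One of seven like casting-alloy ingots: bright metal cylinder, 13 mm across and 15 mm long, 16 g; origin at the centre of one end, z along it. At the start all stand in the jug.
- ingot3: One of seven like casting-alloy ingots: bright metal cylinder, 13 mm across and 15 mm long, 16 g; origin at the centre of one end, z along it. At the start all stand in the jug.
- ingot4: One of seven like casting-alloy ingots: bright metal cylinder, 13 mm across and 15 mm long, 16 g; origin at the centre of one end, z along it. At the start all stand in the jug.
- ingot5: One of seven like casting-alloy ingots: bright metal cylinder, 13 mm across and 15 mm long, 16 g; origin at the centre of one end, z along it. At the start all stand in the jug.
- ingot6: One of seven like casting-alloy ingots: bright metal cylinder, 13 mm across and 15 mm long, 16 g; origin at the centre of one end, z along it. At the start all stand in the jug.
- ingot7: One of seven like casting-alloy ingots: bright metal cylinder, 13 mm across and 15 mm long, 16 g; origin at the centre of one end, z along it. At the start all stand in the jug.
Things that resemble listed ones, but are neither listed nor needed, are in the scene too. Several things have the shape of the jug; the one meant has the colours described above.

How it is judged:
On the way, in this order (a step that is already met when the one before it is completed fails the run):
1. all seven ingots lie in the crucible (horizontal distance between each of ingot1, ingot2, ingot3, ingot4, ingot5, ingot6, ingot7 and crucible_mouth below 0.042 m and z of ingot1 in the frame of crucible_mouth between -0.085 and 0 m and z of ingot2 in the frame of crucible_mouth between -0.085 and 0 m and z of ingot3 in the frame of crucible_mouth between -0.085 and 0 m and z of ingot4 in the frame of crucible_mouth between -0.085 and 0 m and z of ingot5 in the frame of crucible_mouth between -0.085 and 0 m and z of ingot6 in the frame of crucible_mouth between -0.085 and 0 m and z of ingot7 in the frame of crucible_mouth between -0.085 and 0 m), for 0.2 s.
2. the empty jug stands upright on the mat, let go (angle between jug's own z axis and vertical below 0.08 rad and x of jug in the frame of mat between -0.105 and 0.105 m and y of jug in the frame of mat between -0.085 and 0.085 m and height (world z) of jug below 0.012 m and linear speed of jug below 0.02 m/s and contact force between the fingers and jug below 0.1 N), for 0.2 s.
At the end, for the whole second after the job is handed in: All seven ingots lie inside the crucible below its rim; the jug stands upright (within 0.08 rad) and at rest with its whole foot on the mat; the cover is swung over the crucible to within 0.10 rad of its stop, at rest (all of step 1 and angle between jug's own z axis and vertical below 0.08 rad and x of jug in the frame of mat between -0.105 and 0.105 m and y of jug in the frame of mat between -0.085 and 0.085 m and height (world z) of jug below 0.012 m and linear speed of jug below 0.02 m/s and value of joint cover below 0.1 rad and velocity of joint cover between -0.05 and 0.05 rad/s); the robot touches nothing.
It fails at once if an ingot is dropped from high or thrown (faster than 2.1 m/s) (linear speed of any of ingot1, ingot2, ingot3, ingot4, ingot5, ingot6, ingot7 above 2.1 m/s).
It fails at once if the lamp is knocked (more than 6 N) (contact force between anything else and lamp above 6 N).
It fails at once if the cast, the jar or the bottle is moved more than 30 mm or tipped over (distance of any of model, jar, bottle from where it was at the start of the episode above 0.03 m or angle between any of model, jar, bottle's own z axis and vertical above 0.5 rad).
It also fails if it takes over 70 s, if anything falls off the work surface, if the arm or the gripper's body presses on something with over 40 N, if the wrist force passes 120 N, or if a joint passes its speed limit or range.

ROBOT

A 6-joint arm with a two-finger parallel gripper is mounted at the origin on the work surface. World frame = base frame: x ahead of the robot, y to its left, z up, the work surface at z = 0. Lengths are in m, angles in rad, forces in N, time in s.
With the tool pointing down it reaches from about 0.225 to 0.875 m from the base axis. Payload 3.4 kg.
Tool frame: the origin (TCP) lies at the very end of the fingers, on their centre line; the grasp point (between the pads) lies 19 mm behind it (grip_depth is the distance from the TCP to the grasp point, in m); x points along the fingers, z is the direction in which the jaws open and shut, and the axes are right-handed (so a half turn about x gives the same grasp; the last joint's range is limited). The gripper opens to 85 mm and grips with 20 to 120 N. Pads are 22 mm wide; open, the fingers measure 114 mm over their backs; the gripper's body (76 mm by 85 mm) begins 54 mm behind the grasp point. The pads swing forward as they close: fully open they stand 13 mm farther back than shut.
Start: joints at [-1.296, 0.276, 1.505, -0, 1.361, -0.121], TCP at [0.222, -0.531, 0.209] pointing down, gripper open.
Joint ranges: [-2.89, 2.89], [-0.75, 2.08], [0.22, 2.7], [-1.18, 4.32], [0.11, 2.71], [-2.7, 2.7]. Speed limits (rad/s): [2.57, 2.57, 3.14, 3.14, 3.14, 3.14].

INTERFACE

Orientations are given as a unit quaternion [w, x, y, z].
In Python, from rig import get_state, get_image, sign_off, grip_depth gives the robot as it stands. The module is installed in compiled form; this text tells all that it offers.
- The arm moves only by the tool arm_command, never from a script. Its argument "series" is a list of rows, each an object with "dp": the shift along the tool's x, y, z scaled (see below), a list of three; "angular": the turn, a rotation vector about the tool's x, y, z scaled (see below), a list of three; "gripper": the finger opening in mm, from 0 to 85.4. A call has exactly 8 rows; each row shifts and turns the pose as measured when the row begins, along the tool's axes as they then stand; what a row does not reach is not made up. The controller multiplies each number of a shift by 0.12 m and each number of a turn by 90 degrees. A row lasts 1/8 s, in which the tool goes at most 62.5 mm and 10.7 degrees, less where a joint would pass 70% of its speed; a pose out of reach is approached as far as the arm can. A call with a number of a shift or a turn outside -1 to 1 is refused whole. A call with a gripper value outside its range is refused whole. The fingers move at their own pace and stop on an object; "grip_force" is the grip in N (left out, the last holds). Time passes only in rows, so rows that do not move let the fingers close, or fill a call up. It gives the time, the measured TCP pose, the force and the opening at its end, in the units of the state.
- get_state(): the state, without advancing time (a new reading comes with each control period).
- get_image(name): name is "side" or "top" or "wrist"; returns a dict with "image" (400x640x3 uint8, blue, green, red), "depth" (400x640 float32, m along the optical axis (not along the pixel's ray), 0 where there is no reading), "mtx" (3x3 intrinsics, pixels), "view" (4x4, takes a point from world to camera coordinates); the wrist camera has in their place "mount" (4x4, takes a point from camera to tool coordinates, whose origin is the TCP and whose axes are the tool frame's). Camera axes: x right, y up, looking along -z (the intrinsics and any distortion apply to the point x, -y, -z); pixel columns grow to the right and rows downward; lengths in m; the calibration is good to about 2 mm. A picture is of the moment at which its call begins: read the wrist's pose just before it.
- sign_off(): hands the job in, once; it reports no verdict.
The state is a dict: "clock": time; "qpos": joint angles; "qd": joint speeds; "effort": joint torques, N m; "position": TCP position; "ee_rot": TCP orientation; "contact_force": force on the tool from outside, world axes, zero at the start; "moment": the same for the moment, N m; "width": finger opening in m.
Only numpy, scipy, OpenCV 4.12 (cv2) and the standard library are available. Lean on these libraries where they do the work, as an engineer would, in place of code of your own. Each camera call takes 0.05 s, during which the arm holds its last target. There are 200 camera calls.

## Working session

There is one attempt and no reset: what is moved stays moved. The work goes in short steps, Python scripts to look and compute and a tool call to move; the robot and the scene stay as the last step left them, time stands still between calls to the robot, and variables do not carry over. Pictures are saved under pics/ and viewed, about 8 in all and at most 12, crops included, and the job is handed in when it is done.

Besides the shell and the picture viewer there is one more tool, called after ">>>" in YAML: its name, and indented under it one key for each argument. arm_command: Moves the arm, as the interface text tells. Its arguments: {"type":"object","properties":{"series":{"type":"array","items":{"type":"object","properties":{"dp":{"type":"array","items":{"type":"number"}},"angular":{"type":"array","items":{"type":"number"}},"gripper":{"type":"number"}}}},"grip_force":{"type":"number"}},"required":["series"]}

```bash
mkdir -p pics
cat > h.py <<'E'
import numpy as np, cv2
from rig import get_state, get_image, sign_off, grip_depth
def cloud(d):
    h,w=d["depth"].shape; v,u=np.mgrid[:h,:w]; z=d["depth"]; K=d["mtx"]
    P=np.stack([(u-K[0,2])/K[0,0]*z,-(v-K[1,2])/K[1,1]*z,-z],-1)
    T=np.linalg.inv(d["view"]); return P@T[:3,:3].T+T[:3,3]
def grab(n):
    d=get_image(n); np.savez(f"{n}.npz",**d); return d
E
python3 - <<'E'
from h import *
print(get_state(),grip_depth)
for n in("top","side"):
    d=grab(n); cv2.imwrite(f"pics/{n}1.png",d["image"]); print(n,d["mtx"],[k for k in d],np.linalg.inv(d["view"]).round(3))
E
```

```text
{'clock': 0.0, 'qpos': array([-1.29603465e+00,  2.76586023e-01,  1.50614395e+00,  2.16464495e-05,
        1.36069570e+00, -1.20985257e-01]), 'qd': array([ 0.0008058 ,  0.00052279,  0.0002904 , -0.00146866, -0.00086568,
       -0.00048955]), 'effort': array([-2.29031220e-04, -4.16772652e+01, -2.45805252e+01,  1.38360167e-05,
        1.11147013e-02, -3.03157542e-06]), 'position': array([ 0.22151489, -0.52999759,  0.20814056]), 'ee_rot': array([ 0.58804742,  0.3923796 ,  0.58902188, -0.39152483]), 'contact_force': array([-0.06853965, -0.51632478, -0.181621  ]), 'moment': array([ 0.05519635, -0.00781471, -0.01473864]), 'width': 0.08564412040345781} 0.0187
top [[494.08671897   0.         329.50256987]
 [  0.         494.08671897 204.53082726]
 [  0.           0.           1.        ]] ['image', 'depth', 'mtx', 'view'] [[ 0.018  0.993 -0.117  0.325]
 [-1.     0.019  0.01   0.139]
 [ 0.012  0.117  0.993  1.403]
 [ 0.     0.     0.     1.   ]]
side [[457.63316468   0.         319.4715406 ]
 [  0.         457.63316468 201.03161208]
 [  0.           0.           1.        ]] ['image', 'depth', 'mtx', 'view'] [[-0.746  0.447 -0.494 -0.184]
 [-0.666 -0.482  0.57   0.908]
 [ 0.017  0.754  0.657  1.068]
 [ 0.     0.     0.     1.   ]]
```

View pics/top1.png

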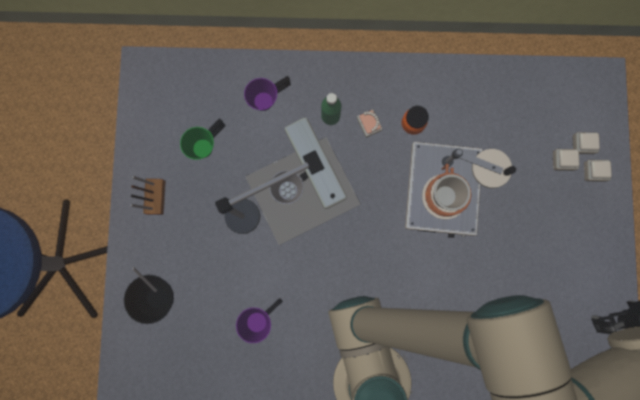

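View pics/side1.png

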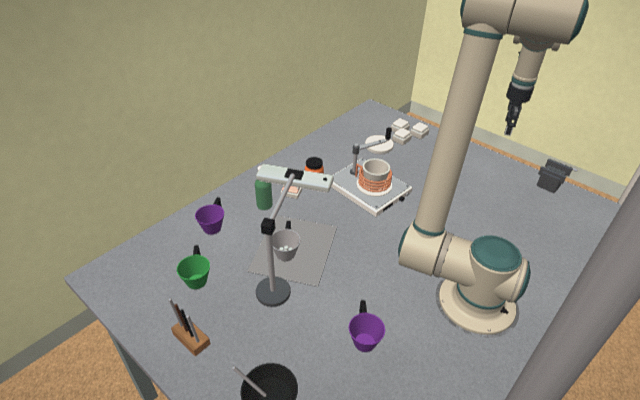

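The top view shows up as +x and left as +y. The jug-shaped things in it are:
- purple at (261,95)
- green at (198,143)
- purple at (254,324)
- grey steel at (288,188), standing on the mat under the lamp with bright ingots inside

The grey steel one fits the description. I'll enlarge it to confirm and measure.

Run:
```python
from h import *
d={n:dict(np.load(n+".npz")) for n in("top","side")}
t=d["top"];s=d["side"]
a=cv2.resize(t["image"][110:250,200:370],None,fx=4,fy=4,interpolation=3)[:, :680]
b=cv2.resize(s["image"][150:310,220:350],None,fx=4,fy=4,interpolation=3)
cv2.imwrite("pics/crop1.png",cv2.resize(a,(680,560)))
cv2.imwrite("pics/crop2.png",b)
for n,D in d.items():
    P=cloud(D); D["P"]=P
    print(n,"bench z",np.median(P[300:320,200:230,2]) if n=="top" else 0)
P=t["P"];np.save("Pt.npy",P);np.save("Ps.npy",s["P"])
Z=P[...,2]
def box(n,u0,u1,v0,v1,z0,z1):
    p=P[v0:v1,u0:u1].reshape(-1,3); p=p[(p[:,2]>z0)&(p[:,2]<z1)]
    r=cv2.minAreaRect((p[:,:2]*1000).astype(np.float32)); print(n,len(p),"rect",np.round(r[0],1),np.round(r[1],1),round(r[2],1),"zmed",np.median(p[:,2]).round(4)); 
box("lampbar",270,360,110,220,.24,.27)
box("knob",495,525,155,185,.17,.21)
box("disc",470,520,145,190,.125,.137)
box("cruc rim",420,475,160,215,.105,.12)
box("deck",400,490,135,240,.024,.036)
box("post",445,470,140,175,.145,.17)
box("jar",395,435,100,140,.06,.08)
box("bottle",315,345,85,130,.15,.18)
box("cast",355,385,105,140,.02,.05)
box("lamppost",205,240,190,220,.2,.4)
box("steel jug rim",265,320,165,215,.055,.08)
box("mat",240,370,130,250,.002,.0065)
```

```text
top bench z 0.0004216917195246639
side bench z 0
lampbar 2226 rect [540.2 203. ] [220.2 150.1] 27.6 zmed 0.2578
knob 62 rect [ 566.3 -330.1] [16.9 18.7] 2.6 zmed 0.1847
disc 798 rect [ 579.9 -297.6] [101.9 102. ] 28.0 zmed 0.134
cruc rim 325 rect [ 515.8 -196.1] [94.1 95.1] 89.5 zmed 0.1128
deck 3752 rect [ 535.5 -197.7] [200.4 261.3] 85.2 zmed 0.0304
post 72 rect [ 614.8 -214.7] [40.9 23.2] 83.3 zmed 0.1517
jar 405 rect [ 733.8 -113.8] [61.5 62.1] 0.7 zmed 0.0708
bottle 91 rect [748.7 126.6] [24.4 24.6] 10.9 zmed 0.1662
cast 367 rect [727.2  15.2] [65.4 51.3] 25.2 zmed 0.0302
lamppost 276 rect [456.8 359. ] [30.1 57.3] 24.3 zmed 0.2827
steel jug rim 248 rect [532.9 241.9] [ 89.1 101.8] 76.1 zmed 0.0685
mat 4564 rect [534.  197.5] [344.9 373.7] 1.2 zmed 0.0039
```

View pics/crop1.png

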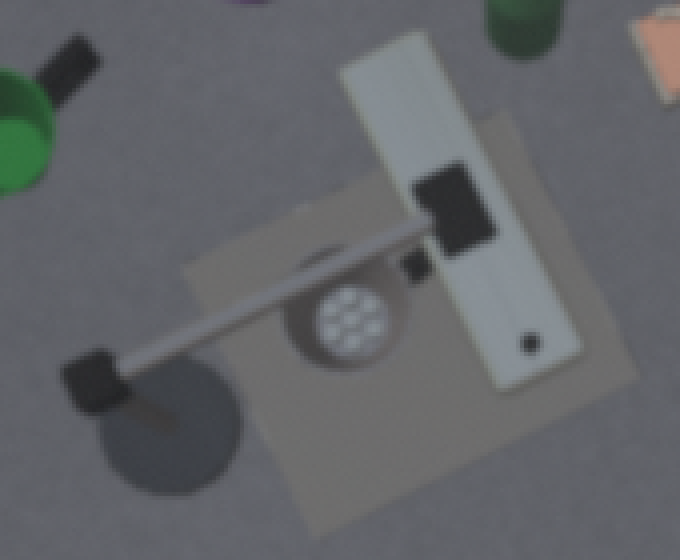

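The crop confirms it: grey steel jug, seven ingots inside, black handle under the lamp bar. Next I'll measure the jug, handle, mat and lamp.

Run:
```python
from h import *
from scipy.optimize import least_squares
Pt,Ps=np.load("Pt.npy"),np.load("Ps.npy")
It,Is=np.load("top.npz")["image"],np.load("side.npz")["image"]
# mat: classify by colour (grey-brown vs bluish bench) near z~.004
def matpts(P,I):
    I=I.astype(int); m=(abs(P[...,2]-.004)<.006)&(I[...,0]-I[...,2]<0)&(abs(P[...,0]-.53)<.25)&(abs(P[...,1]-.2)<.25)
    m=cv2.morphologyEx(m.astype(np.uint8),cv2.MORPH_OPEN,np.ones((3,3)))>0
    return P[m]
for n,P,I in(("top",Pt,It),("side",Ps,Is)):
    p=matpts(P,I); print(n,"mat",len(p),cv2.minAreaRect((p[:,:2]*1000).astype(np.float32)))
# jug region cloud
for n,P,I in(("top",Pt,It),("side",Ps,Is)):
    I=I.astype(int)
    r=(abs(P[...,0]-.54)<.11)&(abs(P[...,1]-.21)<.12)&(P[...,2]>.008)&(P[...,2]<.09)
    dark=r&(I.max(-1)<60); p=P[dark]; print(n,"dark",len(p))
    if len(p): 
        print(np.c_[p.round(3),np.argwhere(dark)][::max(1,len(p)//25)])
    rim=r&~dark&(P[...,2]>.066)&(P[...,2]<.078); q=P[rim]
    f=least_squares(lambda c:np.hypot(q[:,0]-c[0],q[:,1]-c[1])-.0455,[.525,.24],loss="soft_l1",f_scale=.002).x
    print(n,"rim",len(q),f,np.abs(np.hypot(q[:,0]-f[0],q[:,1]-f[1])-.0455).mean())
# lamp bar
m=(abs(Pt[...,2]-.2575)<.006); m[:,:280]=0; m[:110]=0; m[220:]=0; m[:,360:]=0
p=Pt[m]; print("bar",cv2.minAreaRect((p[:,:2]*1000).astype(np.float32)))
m=cv2.morphologyEx(m.astype(np.uint8),cv2.MORPH_OPEN,np.ones((9,9)))>0
p=Pt[m]; print("bar",cv2.minAreaRect((p[:,:2]*1000).astype(np.float32)))
```

```text
top mat 616 ((529.0282592773438, 203.49169921875), (213.4175567626953, 251.0407257080078), 27.114028930664062)
side mat 2526 ((527.3577880859375, 205.37191772460938), (220.7378387451172, 264.6431579589844), 27.899980545043945)
top dark 28
[[5.68e-01 1.97e-01 6.50e-02 1.73e+02 3.04e+02]
 [5.67e-01 1.94e-01 7.10e-02 1.73e+02 3.05e+02]
 [5.66e-01 2.02e-01 6.40e-02 1.74e+02 3.02e+02]
 [5.65e-01 1.99e-01 6.90e-02 1.74e+02 3.03e+02]
 [5.66e-01 1.97e-01 6.40e-02 1.74e+02 3.04e+02]
 [5.65e-01 1.94e-01 7.00e-02 1.74e+02 3.05e+02]
 [5.63e-01 2.05e-01 6.40e-02 1.75e+02 3.01e+02]
 [5.63e-01 2.02e-01 6.30e-02 1.75e+02 3.02e+02]
 [5.62e-01 1.99e-01 6.80e-02 1.75e+02 3.03e+02]
 [5.63e-01 1.97e-01 6.40e-02 1.75e+02 3.04e+02]
 [5.63e-01 1.94e-01 6.20e-02 1.75e+02 3.05e+02]
 [5.62e-01 1.91e-01 6.80e-02 1.75e+02 3.06e+02]
 [5.60e-01 2.05e-01 6.60e-02 1.76e+02 3.01e+02]
 [5.59e-01 2.02e-01 7.00e-02 1.76e+02 3.02e+02]
 [5.60e-01 2.00e-01 6.60e-02 1.76e+02 3.03e+02]
 [5.60e-01 1.97e-01 6.60e-02 1.76e+02 3.04e+02]
 [5.61e-01 1.94e-01 6.00e-02 1.76e+02 3.05e+02]
 [5.60e-01 1.91e-01 6.30e-02 1.76e+02 3.06e+0
[... 1614 characters left out ...]
.66e-01 1.91e-01 6.10e-02 2.26e+02 2.88e+02]
 [5.62e-01 1.91e-01 6.30e-02 2.26e+02 2.89e+02]
 [5.70e-01 1.97e-01 5.80e-02 2.27e+02 2.86e+02]
 [5.63e-01 1.98e-01 6.40e-02 2.27e+02 2.87e+02]
 [5.61e-01 1.97e-01 6.40e-02 2.27e+02 2.88e+02]
 [5.60e-01 1.93e-01 6.10e-02 2.27e+02 2.89e+02]
 [5.68e-01 1.80e-01 4.70e-02 2.27e+02 2.90e+02]
 [5.59e-01 1.94e-01 5.90e-02 2.28e+02 2.89e+02]
 [5.69e-01 1.80e-01 4.20e-02 2.28e+02 2.90e+02]]
side rim 86 [0.52416677 0.24834401] 0.001611598046188937
bar ((561.0469970703125, 163.37579345703125), (219.99012756347656, 59.832984924316406), 27.441375732421875)
bar ((562.4614868164062, 164.40142822265625), (216.50283813476562, 59.02925109863281), 27.54037857055664)
```

View pics/crop2.png

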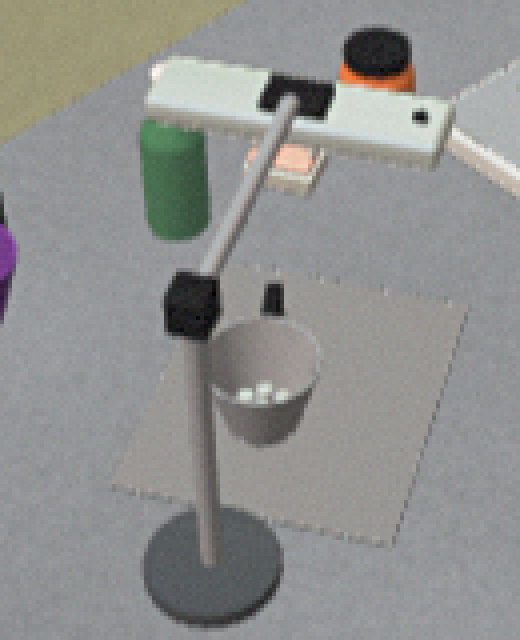

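>>> arm_command:
  series:
    - {"dp": [-1,0,0],"angular": [0,0.1,0],"gripper": 55}
    - {"dp": [-1,0,0],"angular": [0,0.1,0],"gripper": 55}
    - {"dp": [0,0,0],"angular": [0,0.1,0.1],"gripper": 55}
    - {"dp": [0,0,0],"angular": [0,0.1,0.1],"gripper": 55}
    - {"dp": [0,0,0],"angular": [0,0,0.1],"gripper": 55}
    - {"dp": [0,0,0],"angular": [0,0,0.1],"gripper": 55}
    - {"dp": [0,0,0],"angular": [0,0,0],"gripper": 55}
    - {"dp": [0,0,0],"angular": [0,0,0],"gripper": 55}

```text
clock: 1.1
position: [0.2258, -0.5379, 0.307]
ee_rot: [0.475, 0.666, 0.562, -0.124]
contact_force: [0.9, -0.6, 0.5]
width: 0.055
```

```bash
cat > log.py <<'E'
from h import *
import json
s=get_state(); r=[s["qpos"].tolist(),s["position"].tolist(),s["ee_rot"].tolist()]
open("fk.jsonl","a").write(json.dumps(r)+"\n"); print(s["clock"],*[np.round(v,4) for v in r],s["width"])
E
python3 log.py
```

```text
1.1 [-1.5382  0.6184  0.9811  0.4642  2.2121 -0.0861] [ 0.2258 -0.5379  0.307 ] [ 0.4754  0.6657  0.5616 -0.1239] 0.05496420653722731
```

```bash
sed -i '1i [[-1.29603465,0.276586,1.50614395,2.16e-05,1.3606957,-0.12098526],[0.22151489,-0.52999759,0.20814056],[0.58804742,0.3923796,0.58902188,-0.39152483]]' fk.jsonl
cat > kin.py <<'E'
import numpy as np, json
from scipy.spatial.transform import Rotation as R
from scipy.optimize import least_squares
rows=[json.loads(l) for l in open("fk.jsonl")]
q2R=lambda q:R.from_quat(np.roll(q,-1))
def rot(q,s=1):
    return (R.from_euler("z",q[0])*R.from_euler("y",q[1]+q[2])*R.from_euler("z",s*q[3])*R.from_euler("y",q[4])*R.from_euler("z",q[5]))
def pos(q,p,s=1):
    h,e,a2,l,t,c=p
    b=R.from_euler("z",q[0]); u=b*R.from_euler("y",q[1]); f=u*R.from_euler("y",q[2])
    return np.array([0,0,h])+b.apply([0,e,0])+u.apply([0,0,a2])+f.apply([c,0,l])+rot(q,s).apply([0,0,t])
E
python3 - <<'E'
from kin import *
for s in(1,-1):
    C=[(rot(r[0],s).inv()*q2R(r[2])).as_matrix().round(3) for r in rows]
    print(s,*C,sep="\n")
    f=lambda p:np.r_[np.concatenate([pos(r[0],p,s)-r[1] for r in rows]),(p-[.2,.07,.45,.45,.25,0])*1e-3]
    x=least_squares(f,[.2,.07,.45,.45,.25,0]); print(x.x.round(4),x.cost)
E
```

```text
1
[[ 0. -0. -1.]
 [ 0.  1. -0.]
 [ 1. -0.  0.]]
[[ 0.  0. -1.]
 [ 0.  1.  0.]
 [ 1. -0.  0.]]
[0.1368 0.0694 0.6297 0.4211 0.3868 0.0604] 2.9739070096414543e-08
-1
[[-0. -0. -1.]
 [ 0.  1. -0.]
 [ 1. -0. -0.]]
[[ 0.136  0.501 -0.855]
 [ 0.656  0.601  0.457]
 [ 0.743 -0.623 -0.247]]
[ 0.0229  0.0694 -0.598   0.6378 -0.3868 -0.5195] 9.202555492063077e-07
```

```bash
cat > plan.py <<'E'
from kin import *
from h import get_state
# pose by TCP position or grasp point, yaw & down-pitch of tool x; tool z horizontal (sign chosen nearest)
def orient(yaw,pitch,sgn):
    y,p=np.radians([yaw,pitch]); x=np.array([np.cos(p)*np.cos(y),np.cos(p)*np.sin(y),-np.sin(p)])
    z=sgn*np.array([-np.sin(y),np.cos(y),0]); return R.from_matrix(np.c_[x,np.cross(z,x),z])
def plan(g,Rt,n,grip,depth=.0187,cur=None):
    """n rows straight/slerp from current to grasp point g"""
    if cur is None:
        s=get_state(); cur=(s["position"],q2R(s["ee_rot"]))
    p0,R0=np.array(cur[0]),cur[1]; p1=np.array(g)+Rt.apply([depth,0,0]); rv=(R0.inv()*Rt).as_rotvec()
    out=[];P=p0;Rc=R0
    for i in range(1,n+1):
        Pn=p0+(p1-p0)*i/n; Rn=R0*R.from_rotvec(rv*i/n)
        dp=Rc.inv().apply(Pn-P)/.12; a=(Rc.inv()*Rn).as_rotvec()/np.radians(90)
        out.append('{"dp": %s, "angular": %s, "gripper": %g}'%(dp.round(3).tolist(),a.round(3).tolist(),grip)); P,Rc=Pn,Rn
    print(f"turn {np.degrees(np.linalg.norm(rv)):.0f} move {np.linalg.norm(p1-p0)*1000:.0f} per row {np.linalg.norm(p1-p0)*1000/n:.1f}mm {np.degrees(np.linalg.norm(rv))/n:.1f}deg"); print(",\n".join(out)); return p1,Rt
E
python3 - <<'E'
from plan import *
s=get_state(); M=q2R(s["ee_rot"]).as_matrix(); print(M.round(2))
for sg in(1,-1):
    print(sg); plan([.45,-.4,.33],orient(110,55,sg),8,55)
E
```

```text
[[ 0.34  0.87  0.37]
 [ 0.63  0.08 -0.77]
 [-0.7   0.49 -0.52]]
1
turn 100 move 266 per row 33.2mm 12.5deg
{"dp": [0.169, 0.216, -0.038], "angular": [0.129, -0.033, -0.038], "gripper": 55},
{"dp": [0.153, 0.212, -0.09], "angular": [0.129, -0.033, -0.038], "gripper": 55},
{"dp": [0.135, 0.197, -0.14], "angular": [0.129, -0.033, -0.038], "gripper": 55},
{"dp": [0.115, 0.172, -0.184], "angular": [0.129, -0.033, -0.038], "gripper": 55},
{"dp": [0.096, 0.137, -0.221], "angular": [0.129, -0.033, -0.038], "gripper": 55},
{"dp": [0.076, 0.094, -0.249], "angular": [0.129, -0.033, -0.038], "gripper": 55},
{"dp": [0.059, 0.046, -0.266], "angular": [0.129, -0.033, -0.038], "gripper": 55},
{"dp": [0.044, -0.006, -0.273], "angular": [0.129, -0.033, -0.038], "gripper": 55}
-1
turn 89 move 266 per row 33.2mm 11.1deg
{"dp": [0.169, 0.216, -0.038], "angular": [-0.114, 0.037, -0.032], "gripper": 55},
{"dp": [0.159, 0.226, 0.011], "angular": [-0.114, 0.037, -0.032], "gripper": 55},
{"dp": [0.145, 0.228, 0.06], "angular": [-0.114, 0.037, -0.032], "gripper": 55},
{"dp": [0.129, 0.22, 0.108], "angular": [-0.114, 0.037, -0.032], "gripper": 55},
{"dp": [0.111, 0.202, 0.153], "angular": [-0.114, 0.037, -0.032], "gripper": 55},
{"dp": [0.091, 0.176, 0.193], "angular": [-0.114, 0.037, -0.032], "gripper": 55},
{"dp": [0.071, 0.143, 0.226], "angular": [-0.114, 0.037, -0.032], "gripper": 55},
{"dp": [0.051, 0.103, 0.252], "angular": [-0.114, 0.037, -0.032], "gripper": 55}
```

Run:
```python
from plan import *
C=R.from_matrix([[0,0,-1],[0,1,0],[1,0,0]])
for q1 in(-.7,-.2,.1):
  for fp in(1.6,2.0):
    B=R.from_euler("z",q1)*R.from_euler("y",fp)
    for name,yaw,pit in(("grasp",127,30),("pour",60,140),("pour",90,140)):
      for sg in(1,-1):
        e=(B.inv()*orient(yaw,pit,sg)*C.inv()).as_euler("ZYZ"); print(q1,fp,name,yaw,sg,e.round(2))
```

```text
-0.7 1.6 grasp 127 1 [0.35 2.55 1.98]
-0.7 1.6 grasp 127 -1 [ 0.35  2.55 -1.16]
-0.7 1.6 pour 60 1 [-0.87  1.42  3.05]
-0.7 1.6 pour 60 -1 [-0.87  1.42 -0.09]
-0.7 1.6 pour 90 1 [-0.75  1.03  2.67]
-0.7 1.6 pour 90 -1 [-0.75  1.03 -0.47]
-0.7 2.0 grasp 127 1 [0.24 2.16 1.82]
-0.7 2.0 grasp 127 -1 [ 0.24  2.16 -1.32]
-0.7 2.0 pour 60 1 [-0.96  1.17 -2.9 ]
-0.7 2.0 pour 60 -1 [-0.96  1.17  0.24]
-0.7 2.0 pour 90 1 [-1.    0.77  3.06]
-0.7 2.0 pour 90 -1 [-1.    0.77 -0.08]
-0.2 1.6 grasp 127 1 [0.84 2.26 2.6 ]
-0.2 1.6 grasp 127 -1 [ 0.84  2.26 -0.54]
-0.2 1.6 pour 60 1 [-0.84  1.8  -2.91]
-0.2 1.6 pour 60 -1 [-0.84  1.8   0.23]
-0.2 1.6 pour 90 1 [-0.87  1.4   3.03]
-0.2 1.6 pour 90 -1 [-0.87  1.4  -0.11]
-0.2 2.0 grasp 127 1 [0.67 1.96 2.28]
-0.2 2.0 grasp 127 -1 [ 0.67  1.96 -0.86]
-0.2 2.0 pour 60 1 [-0.81  1.52 -2.61]
-0.2 2.0 pour 60 -1 [-0.81  1.52  0.53]
-0.2 2.0 pour 90 1 [-0.96  1.15 -2.92]
-0.2 2.0 pour 90 -1 [-0.96  1.15  0.22]
0.1 1.6 grasp 127 1 [0.96 2.02 2.82]
0.1 1.6 grasp 127 -1 [ 0.96  2.02 -0.32]
0.1 1.6 pour 60 1 [-0.76  2.01 -2.69]
0.1 1.6 pour 60 -1 [-0.76  2.01  0.46]
0.1 1.6 pour 90 1 [-0.87  1.63 -3.05]
0.1 1.6 pour 90 -1 [-0.87  1.63  0.09]
0.1 2.0 grasp 127 1 [0.86 1.77 2.49]
0.1 2.0 grasp 127 -1 [ 0.86  1.77 -0.65]
0.1 2.0 pour 60 1 [-0.68  1.71 -2.41]
0.1 2.0 pour 60 -1 [-0.68  1.71  0.73]
0.1 2.0 pour 90 1 [-0.89  1.37 -2.75]
0.1 2.0 pour 90 -1 [-0.89  1.37  0.39]
```

sg=-1 keeps the wrist well inside its joint ranges for both grasp and pour, so I'll move with that.

>>> arm_command:
  series:
    - {"dp": [0.169,0.216,-0.038],"angular": [-0.114,0.037,-0.032],"gripper": 55}
    - {"dp": [0.159,0.226,0.011],"angular": [-0.114,0.037,-0.032],"gripper": 55}
    - {"dp": [0.145,0.228,0.06],"angular": [-0.114,0.037,-0.032],"gripper": 55}
    - {"dp": [0.129,0.22,0.108],"angular": [-0.114,0.037,-0.032],"gripper": 55}
    - {"dp": [0.111,0.202,0.153],"angular": [-0.114,0.037,-0.032],"gripper": 55}
    - {"dp": [0.091,0.176,0.193],"angular": [-0.114,0.037,-0.032],"gripper": 55}
    - {"dp": [0.071,0.143,0.226],"angular": [-0.114,0.037,-0.032],"gripper": 55}
    - {"dp": [0.051,0.103,0.252],"angular": [-0.114,0.037,-0.032],"gripper": 55}

```text
clock: 2.1
position: [0.4628, -0.3841, 0.3187]
ee_rot: [0.627, 0.107, 0.707, 0.308]
contact_force: [0.3, 0.0, -0.1]
width: 0.055
```

```bash
python3 log.py
python3 - <<'E'
from plan import *
f=lambda p:np.r_[np.concatenate([pos(r[0],p)-r[1] for r in rows]),(p-[.2,.07,.45,.45,.25,0])*1e-3]
x=least_squares(f,[.2,.07,.45,.45,.25,0]); print(x.x.round(4),x.cost)
s=get_state(); M=q2R(s["ee_rot"]).as_matrix(); print(M.round(3))
plan([.56,-.2,.3],orient(115,40,-1),8,55)
E
```

```text
2.1 [-0.9215  0.6289  0.8216  0.2266  2.262  -1.1267] [ 0.4628 -0.3841  0.3187] [0.6273 0.1068 0.7075 0.3076] 0.05495824863668521
[0.1368 0.0694 0.6297 0.4211 0.3868 0.0604] 2.9740734507170294e-08
[[-0.19  -0.235  0.953]
 [ 0.537  0.788  0.301]
 [-0.822  0.569 -0.024]]
turn 17 move 219 per row 27.4mm 2.1deg
{"dp": [0.119, 0.121, 0.153], "angular": [-0.009, 0.006, 0.021], "gripper": 55},
{"dp": [0.121, 0.115, 0.156], "angular": [-0.009, 0.006, 0.021], "gripper": 55},
{"dp": [0.123, 0.109, 0.159], "angular": [-0.009, 0.006, 0.021], "gripper": 55},
{"dp": [0.125, 0.102, 0.161], "angular": [-0.009, 0.006, 0.021], "gripper": 55},
{"dp": [0.127, 0.096, 0.164], "angular": [-0.009, 0.006, 0.021], "gripper": 55},
{"dp": [0.129, 0.089, 0.166], "angular": [-0.009, 0.006, 0.021], "gripper": 55},
{"dp": [0.13, 0.083, 0.168], "angular": [-0.009, 0.006, 0.021], "gripper": 55},
{"dp": [0.131, 0.076, 0.171], "angular": [-0.009, 0.006, 0.021], "gripper": 55}
```

```bash
cat >> plan.py <<'E'
PR=[.1368,.0694,.6297,.4211,.3868,.0604]
LO=np.array([-2.89,-.75,.22,-1.18,.11,-2.7]);HI=np.array([2.89,2.08,2.7,4.32,2.71,2.7])
CT=R.from_matrix([[0,0,-1],[0,1,0],[1,0,0]])
def ik(g,Rt,seed,depth=.0187):
    p=np.array(g)+Rt.apply([depth,0,0])
    f=lambda q:np.r_[(pos(q,PR)-p)*5,((rot(q)*CT).inv()*Rt).as_rotvec()]
    r=least_squares(f,np.clip(seed,LO+.01,HI-.01),bounds=(LO,HI)); return r.x,np.abs(r.fun).max()
def links(q):
    b=R.from_euler("z",q[0]);u=b*R.from_euler("y",q[1]);fo=u*R.from_euler("y",q[2])
    sh=np.array([0,0,PR[0]])+b.apply([0,PR[1],0]);el=sh+u.apply([0,0,PR[2]]);e2=el+fo.apply([PR[5],0,0]);w=el+fo.apply([PR[5],0,PR[3]])
    return sh,el,e2,w
E
python3 - <<'E'
from plan import *
s0=rows[-1][0]
for yaw in(117,127):
  for a in(15,25,35,45,55):
    g=np.array([.577,.178,.054]); q,e=ik(g,orient(yaw,a,-1),s0); L=links(q)
    print("grasp",yaw,a,q.round(2),round(e,4),"el",L[1].round(2),"w",L[3].round(2))
    lip=np.array([.50,-.215,.13])
for a in(25,35,45):
  for py in(30,60,90,117):
    for th in(0,60,90,115,125):
      t=np.radians(th); xj=np.array([np.cos(np.radians(py)),np.sin(np.radians(py))])
      off=132*np.cos(t)+20*np.sin(t), -132*np.sin(t)+20*np.cos(t)
      lip=np.r_[np.array([.517,-.196])-.02*xj,.14 if th>50 else .25]
      g=lip-np.r_[xj*off[0],off[1]]/1000
      q,e=ik(g,orient(py,a+th,-1),s0); print(a,py,th,g.round(3),q.round(2),round(e,4),"el",links(q)[1].round(2),"w",links(q)[3].round(2))
E
```

```text
grasp 117 15 [-0.28  0.95  1.46  0.82  1.82 -1.04] 0.0 el [ 0.51 -0.07  0.5 ] w [ 0.74 -0.14  0.15]
grasp 117 25 [-0.26  0.86  1.49  0.75  1.7  -1.  ] 0.0 el [ 0.48 -0.05  0.55] w [ 0.73 -0.12  0.21]
grasp 117 35 [-0.22  0.77  1.52  0.68  1.59 -0.95] 0.0 el [ 0.44 -0.03  0.59] w [ 0.71 -0.09  0.27]
grasp 117 45 [-0.18  0.69  1.55  0.6   1.47 -0.89] 0.0 el [ 0.41 -0.    0.62] w [ 0.7  -0.05  0.31]
grasp 117 55 [-0.12  0.62  1.58  0.51  1.35 -0.81] 0.0 el [0.37 0.03 0.65] w [ 0.67 -0.01  0.36]
grasp 127 15 [-0.22  0.99  1.33  0.74  1.94 -1.04] 0.0 el [ 0.53 -0.05  0.48] w [ 0.79 -0.11  0.15]
grasp 127 25 [-0.2   0.9   1.36  0.67  1.82 -1.02] 0.0 el [ 0.5  -0.03  0.53] w [ 0.78 -0.09  0.21]
grasp 127 35 [-0.17  0.82  1.4   0.6   1.7  -0.99] 0.0 el [ 0.46 -0.01  0.57] w [ 0.76 -0.06  0.27]
grasp 127 45 [-0.14  0.73  1.45  0.53  1.57 -0.95] 0.0 el [0.43 0.01 0.61] w [ 0.73 -0.03  0.31]
grasp 127 55 [-0.09  0.65  1.5   0.45  1.44 -0.89] 0.0 el [0.39 0.04 0.64] w [0.7  0.01 0.36]
25 30 0 [ 0.385 -0.272  0.23 ] [-1.51  0.32  2.07  0.95  1.54 -0.91] 0.0 el [ 0.08 -0.2   0.73] w [ 0.1  -0.44  
[... 6206 characters left out ...]
 125 [ 0.517 -0.157  0.26 ] [ 0.24  0.52  1.81 -1.18  1.62  0.8 ] 0.0691 el [0.29 0.14 0.68] w [0.54 0.21 0.35]
45 117 0 [ 0.586 -0.331  0.23 ] [-0.75  0.86  0.7   0.33  2.31 -1.09] 0.0 el [ 0.4  -0.28  0.55] w [ 0.7  -0.56  0.49]
45 117 60 [ 0.564 -0.288  0.244] [-0.5   0.25  1.53 -0.16  1.15 -0.92] 0.0 el [ 0.17 -0.01  0.75] w [ 0.52 -0.2   0.6 ]
45 117 90 [ 0.535 -0.232  0.272] [-0.17  0.09  1.92 -0.89  0.82 -0.12] 0.0 el [0.07 0.06 0.76] w [0.42 0.   0.53]
45 117 115 [ 0.509 -0.18   0.268] [ 0.11  0.15  2.   -1.18  1.08  0.36] 0.2213 el [0.08 0.08 0.76] w [0.4  0.12 0.48]
45 117 125 [ 0.499 -0.161  0.26 ] [ 0.23  0.23  1.98 -1.18  1.26  0.5 ] 0.3244 el [0.13 0.1  0.75] w [0.42 0.17 0.45]
```

Run:
```python
from plan import *
c=plan([.59,-.17,.29],orient(115,45,-1),8,45)
plan([.676,.047,.169],orient(125,33,-1),8,45,cur=c)
```

```text
turn 13 move 260 per row 32.5mm 1.6deg
{"dp": [0.138, 0.131, 0.193], "angular": [-0.009, 0.005, 0.014], "gripper": 45},
{"dp": [0.14, 0.125, 0.196], "angular": [-0.009, 0.005, 0.014], "gripper": 45},
{"dp": [0.141, 0.119, 0.199], "angular": [-0.009, 0.005, 0.014], "gripper": 45},
{"dp": [0.142, 0.113, 0.202], "angular": [-0.009, 0.005, 0.014], "gripper": 45},
{"dp": [0.142, 0.107, 0.204], "angular": [-0.009, 0.005, 0.014], "gripper": 45},
{"dp": [0.143, 0.101, 0.207], "angular": [-0.009, 0.005, 0.014], "gripper": 45},
{"dp": [0.144, 0.095, 0.209], "angular": [-0.009, 0.005, 0.014], "gripper": 45},
{"dp": [0.144, 0.088, 0.212], "angular": [-0.009, 0.005, 0.014], "gripper": 45}
turn 16 move 261 per row 32.6mm 2.0deg
{"dp": [0.207, 0.033, 0.174], "angular": [-0.009, 0.011, 0.017], "gripper": 45},
{"dp": [0.204, 0.025, 0.178], "angular": [-0.009, 0.011, 0.017], "gripper": 45},
{"dp": [0.202, 0.017, 0.182], "angular": [-0.009, 0.011, 0.017], "gripper": 45},
{"dp": [0.199, 0.01, 0.185], "angular": [-0.009, 0.011, 0.017], "gripper": 45},
{"dp": [0.196, 0.002, 0.189], "angular": [-0.009, 0.011, 0.017], "gripper": 45},
{"dp": [0.193, -0.006, 0.192], "angular": [-0.009, 0.011, 0.017], "gripper": 45},
{"dp": [0.189, -0.014, 0.195], "angular": [-0.009, 0.011, 0.017], "gripper": 45},
{"dp": [0.185, -0.021, 0.198], "angular": [-0.009, 0.011, 0.017], "gripper": 45}
```

>>> arm_command:
  series:
    - {"dp": [0.138,0.131,0.193],"angular": [-0.009,0.005,0.014],"gripper": 45}
    - {"dp": [0.14,0.125,0.196],"angular": [-0.009,0.005,0.014],"gripper": 45}
    - {"dp": [0.141,0.119,0.199],"angular": [-0.009,0.005,0.014],"gripper": 45}
    - {"dp": [0.142,0.113,0.202],"angular": [-0.009,0.005,0.014],"gripper": 45}
    - {"dp": [0.142,0.107,0.204],"angular": [-0.009,0.005,0.014],"gripper": 45}
    - {"dp": [0.143,0.101,0.207],"angular": [-0.009,0.005,0.014],"gripper": 45}
    - {"dp": [0.144,0.095,0.209],"angular": [-0.009,0.005,0.014],"gripper": 45}
    - {"dp": [0.144,0.088,0.212],"angular": [-0.009,0.005,0.014],"gripper": 45}

```text
clock: 3.1
position: [0.5937, -0.1336, 0.2855]
ee_rot: [0.579, 0.098, 0.698, 0.409]
contact_force: [-0.1, -0.5, -0.6]
width: 0.0451
```

>>> arm_command:
  series:
    - {"dp": [0.207,0.033,0.174],"angular": [-0.009,0.011,0.017],"gripper": 45}
    - {"dp": [0.204,0.025,0.178],"angular": [-0.009,0.011,0.017],"gripper": 45}
    - {"dp": [0.202,0.017,0.182],"angular": [-0.009,0.011,0.017],"gripper": 45}
    - {"dp": [0.199,0.01,0.185],"angular": [-0.009,0.011,0.017],"gripper": 45}
    - {"dp": [0.196,0.002,0.189],"angular": [-0.009,0.011,0.017],"gripper": 45}
    - {"dp": [0.193,-0.006,0.192],"angular": [-0.009,0.011,0.017],"gripper": 45}
    - {"dp": [0.189,-0.014,0.195],"angular": [-0.009,0.011,0.017],"gripper": 45}
    - {"dp": [0.185,-0.021,0.198],"angular": [-0.009,0.011,0.017],"gripper": 45}

```text
clock: 4.1
position: [0.6719, 0.1084, 0.1699]
ee_rot: [0.486, 0.087, 0.699, 0.518]
contact_force: [-0.5, 0.0, 0.9]
width: 0.0448
```

Run:
```python
from h import *
from plan import *
s=get_state(); d=get_image("wrist"); np.savez("wrist.npz",pos=s["position"],q=s["ee_rot"],**d)
cv2.imwrite("pics/wrist1.png",d["image"]); print(s["position"],q2R(s["ee_rot"]).as_matrix().round(3),s["contact_force"],s["clock"],d["mount"].round(3))
```

```text
[0.67192451 0.10839319 0.16992022] [[-0.512 -0.382  0.769]
 [ 0.625  0.448  0.639]
 [-0.589  0.808  0.009]] [-0.52119849  0.00704123  0.86030113] 4.1 [[ 0.     0.307 -0.952 -0.164]
 [ 0.001  0.952  0.307  0.079]
 [ 1.    -0.001 -0.     0.   ]
 [ 0.     0.     0.     1.   ]]
```

View pics/wrist1.png

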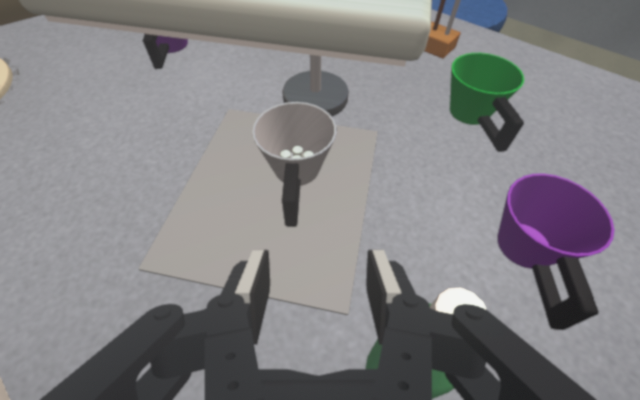

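```bash
cat > wr.py <<'E'
from h import *
from plan import *
def wcloud(w):
    K=w["mtx"];h,ww=w["depth"].shape;v,u=np.mgrid[:h,:ww];z=w["depth"]
    P=np.stack([(u-K[0,2])/K[0,0]*z,-(v-K[1,2])/K[1,1]*z,-z],-1)@w["mount"][:3,:3].T+w["mount"][:3,3]
    return q2R(w["q"]).apply(P.reshape(-1,3)).reshape(P.shape)+w["pos"]
E
python3 - <<'E'
from wr import *
w=dict(np.load("wrist.npz")); P=wcloud(w); I=w["image"].astype(int)
m=np.zeros(I.shape[:2],bool); m[160:230,275:308]=1
m&=(I.max(-1)<55)&(P[...,2]>.008)&(P[...,2]<.1)
p=P[m]; print(len(p)); 
for z0,z1 in((.01,.03),(.03,.045),(.045,.06),(.06,.075)):
    s=p[(p[:,2]>z0)&(p[:,2]<z1)]; print(z0,len(s),s.mean(0).round(4),s[:,:2].min(0).round(3),s[:,:2].max(0).round(3))
top=p[p[:,2]>.06]; print(cv2.minAreaRect((top[:,:2]*1000).astype(np.float32)), cv2.fitLine((top[:,:2]*1000).astype(np.float32),cv2.DIST_HUBER,0,.01,.01).ravel())
r=np.zeros_like(m); r[95:200,245:345]=1
r&=(I.max(-1)>70)&(P[...,2]>.069)&(P[...,2]<.076)&(abs(P[...,0]-.525)<.07)&(abs(P[...,1]-.245)<.07)
q=P[r]; f=least_squares(lambda c:np.hypot(q[:,0]-c[0],q[:,1]-c[1])-.0455,[.525,.245],loss="soft_l1",f_scale=.002).x
print("rim",len(q),f,np.abs(np.hypot(*(q[:,:2]-f).T)-.0455).mean(), "mat z", np.median(P[200:240,200:240,2]))
# lamp underside from wrist
E
```

```text
235
0.01 43 [0.5845 0.1718 0.0258] [0.581 0.169] [0.588 0.175]
0.03 78 [0.5846 0.1719 0.0381] [0.581 0.168] [0.588 0.176]
0.045 95 [0.5849 0.1726 0.0527] [0.581 0.169] [0.588 0.182]
0.06 19 [0.5843 0.1716 0.0612] [0.58  0.169] [0.588 0.175]
((584.5137329101562, 171.71873474121094), (9.730388641357422, 1.0195599794387817), 38.1202278137207) [  0.7584983   0.651675  583.6323    171.00133  ]
rim 679 [0.52621906 0.24419223] 0.0009196186480232512 mat z 0.0033947690410766895
```

Run:
```python
from plan import *
Rt=orient(129,32,-1); g=np.array([.5795,.178,.053]); d=Rt.apply([1,0,0]); print(d)
plan(g-.06*d,Rt,6,45)
s=get_state(); print(s["qd"].round(3),s["position"])
```

```text
[-0.53369396  0.65905715 -0.52991926]
turn 4 move 122 per row 20.3mm 0.7deg
{"dp": [0.158, -0.043, -0.043], "angular": [0.002, -0.001, 0.007], "gripper": 45},
{"dp": [0.158, -0.044, -0.043], "angular": [0.002, -0.001, 0.007], "gripper": 45},
{"dp": [0.157, -0.046, -0.043], "angular": [0.002, -0.001, 0.007], "gripper": 45},
{"dp": [0.157, -0.048, -0.043], "angular": [0.002, -0.001, 0.007], "gripper": 45},
{"dp": [0.156, -0.05, -0.043], "angular": [0.002, -0.001, 0.007], "gripper": 45},
{"dp": [0.155, -0.052, -0.043], "angular": [0.002, -0.001, 0.007], "gripper": 45}
[-0.018 -0.009  0.047 -0.047  0.015 -0.016] [0.67236014 0.11301458 0.16669305]
```

>>> arm_command:
  series:
    - {"dp": [0.158,-0.043,-0.043],"angular": [0.002,-0.001,0.007],"gripper": 45}
    - {"dp": [0.158,-0.044,-0.043],"angular": [0.002,-0.001,0.007],"gripper": 45}
    - {"dp": [0.157,-0.046,-0.043],"angular": [0.002,-0.001,0.007],"gripper": 45}
    - {"dp": [0.157,-0.048,-0.043],"angular": [0.002,-0.001,0.007],"gripper": 45}
    - {"dp": [0.156,-0.05,-0.043],"angular": [0.002,-0.001,0.007],"gripper": 45}
    - {"dp": [0.155,-0.052,-0.043],"angular": [0.002,-0.001,0.007],"gripper": 45}
    - {"dp": [0,0,0],"angular": [0,0,0],"gripper": 45}
    - {"dp": [0,0,0],"angular": [0,0,0],"gripper": 45}

```text
clock: 5.15
position: [0.6006, 0.1654, 0.0778]
ee_rot: [0.469, 0.097, 0.698, 0.533]
contact_force: [-0.6, -0.2, 0.0]
width: 0.0446
```

Run:
```python
from wr import *
s=get_state(); d=get_image("wrist"); w=dict(pos=s["position"],q=s["ee_rot"],**d); P=wcloud(w); I=w["image"].astype(int)
cv2.imwrite("pics/wrist2.png",d["image"])
m=(I.max(-1)<55)&(P[...,2]>.008)&(P[...,2]<.075)&(np.hypot(P[...,0]-.5846,P[...,1]-.1717)<.03); p=P[m]
print(s["position"],s["qd"].round(3),len(p),p.mean(0) if len(p) else 0)
if len(p): print(np.median(p[p[:,2]>.03],0))
Rt=orient(129,32,-1); plan([.5795,.178,.053],Rt,5,45)
```

```text
[0.60056096 0.16539476 0.07780562] [ 0.014 -0.004  0.002 -0.01  -0.001 -0.001] 747 [0.58312711 0.17336903 0.04737361]
[0.58378789 0.17208455 0.0528798 ]
turn 2 move 53 per row 10.6mm 0.5deg
{"dp": [0.086, -0.012, -0.013], "angular": [0.003, -0.003, 0.003], "gripper": 45},
{"dp": [0.086, -0.013, -0.013], "angular": [0.003, -0.003, 0.003], "gripper": 45},
{"dp": [0.086, -0.013, -0.013], "angular": [0.003, -0.003, 0.003], "gripper": 45},
{"dp": [0.086, -0.014, -0.014], "angular": [0.003, -0.003, 0.003], "gripper": 45},
{"dp": [0.086, -0.014, -0.014], "angular": [0.003, -0.003, 0.003], "gripper": 45}
```

>>> arm_command:
  series:
    - {"dp": [0.086,-0.012,-0.013],"angular": [0.003,-0.003,0.003],"gripper": 45}
    - {"dp": [0.086,-0.013,-0.013],"angular": [0.003,-0.003,0.003],"gripper": 45}
    - {"dp": [0.086,-0.013,-0.013],"angular": [0.003,-0.003,0.003],"gripper": 45}
    - {"dp": [0.083,-0.014,-0.014],"angular": [0.003,-0.003,0.003],"gripper": 45}
    - {"dp": [0.08,-0.014,-0.014],"angular": [0.003,-0.003,0.003],"gripper": 45}
    - {"dp": [0,0,0],"angular": [0,0,0],"gripper": 45}
    - {"dp": [0,0,0],"angular": [0,0,0],"gripper": 45}
    - {"dp": [0,0,0],"angular": [0,0,0],"gripper": 45}

```text
clock: 6.2
position: [0.569, 0.1906, 0.0419]
ee_rot: [0.471, 0.118, 0.697, 0.529]
contact_force: [0.1, 0.5, -0.3]
width: 0.0449
```

Run:
```python
from wr import *
s=get_state(); d=get_image("wrist"); cv2.imwrite("pics/wrist3.png",d["image"])
Rt=orient(129,32,-1); M=q2R(s["ee_rot"]); print(M.as_matrix().round(3),(s["position"]-M.apply([.0187,0,0])).round(4),s["contact_force"])
g=np.array([.5795,.178,.053]); print("err in tool axes mm",(M.inv().apply(g-s["position"]+M.apply([.0187,0,0]))*1000).round(1))
```

```text
[[-0.529 -0.333  0.78 ]
 [ 0.662  0.413  0.626]
 [-0.531  0.847  0.002]] [0.5789 0.1783 0.0518] [ 0.11550839  0.49969069 -0.27695171]
err in tool axes mm [-1.1  0.7  0.3]
```

View pics/wrist3.png

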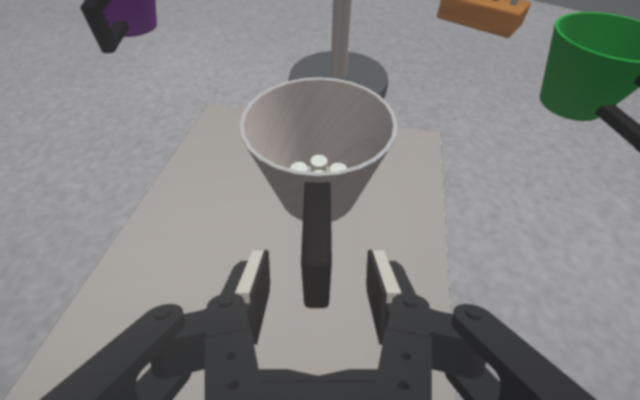

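>>> arm_command:
  series:
    - {"dp": [-0.009,0.006,0.002],"angular": [0,0,0],"gripper": 0}
    - {"dp": [0,0,0],"angular": [0,0,0],"gripper": 0}
    - {"dp": [0,0,0],"angular": [0,0,0],"gripper": 0}
    - {"dp": [0,0,0],"angular": [0,0,0],"gripper": 0}
    - {"dp": [0,0,0],"angular": [0,0,0],"gripper": 0}
    - {"dp": [-0.044,0.07,0],"angular": [0,0,0],"gripper": 0}
    - {"dp": [-0.044,0.07,0],"angular": [0,0,0],"gripper": 0}
    - {"dp": [0,0,0],"angular": [0,0,0],"gripper": 0}
  grip_force: 110

```text
clock: 7.25
position: [0.5709, 0.1894, 0.063]
ee_rot: [0.472, 0.116, 0.697, 0.527]
contact_force: [0.6, 0.1, -2.9]
width: 0.0093
```

Run:
```python
from wr import *
s=get_state(); d=get_image("wrist"); cv2.imwrite("pics/wrist4.png",d["image"]); print(s)
# path check
M=q2R(s["ee_rot"]); g=s["position"]-M.apply([.0187,0,0]); print(g)
q=s["qpos"]
for gg,y,p in(((.59,.09,.10),125,32),((.59,0,.11),120,32),((.57,-.10,.18),110,32),((.52,-.2,.27),90,35),((.46,-.27,.30),65,40),((.44,-.31,.30),60,70)):
    q,e=ik(gg,orient(y,p,-1),q); print(gg,q.round(2),round(e,4),links(q)[3].round(2))
```

```text
{'clock': 7.25, 'qpos': array([-0.17406877,  0.82988566,  1.35361592,  0.60796594,  1.78228364,
       -0.98695661]), 'qd': array([ 0.00100244,  0.00796771,  0.00664712, -0.01362337, -0.01912565,
        0.02127966]), 'effort': array([ 1.23470637e-02, -6.33433557e+01, -1.56193453e+01,  3.19946788e+00,
        4.98654842e+00,  1.66375662e-02]), 'position': array([0.57088238, 0.18940777, 0.06298587]), 'ee_rot': array([0.4723047 , 0.11597643, 0.696725  , 0.52730638]), 'contact_force': array([ 0.60229519,  0.07292402, -2.89652382]), 'moment': array([-0.86404699, -0.67300889, -0.01358786]), 'width': 0.00931771749082557}
[0.58073645 0.17707127 0.07300575]
(0.59, 0.09, 0.1) [-0.3   0.81  1.31  0.57  1.86 -1.  ] 0.0 [ 0.77 -0.17  0.3 ]
(0.59, 0, 0.11) [-0.44  0.81  1.29  0.54  1.91 -1.02] 0.0 [ 0.75 -0.27  0.31]
(0.57, -0.1, 0.18) [-0.62  0.73  1.26  0.56  2.   -0.96] 0.0 [ 0.68 -0.39  0.38]
(0.52, -0.2, 0.27) [-0.86  0.57  1.32  0.62  2.   -0.82] 0.0 [ 0.52 -0.5   0.48]
(0.46, -0.27, 0.3) [-1.11  0.39  1.48  0.67  1.84 -0.68] 0.0 [ 0.34 -0.53  0.54]
(0.44, -0.31, 0.3) [-0.96  0.24  1.44  0.32  1.62 -0.45] 0.0 [ 0.38 -0.42  0.65]
```

View pics/wrist4.png

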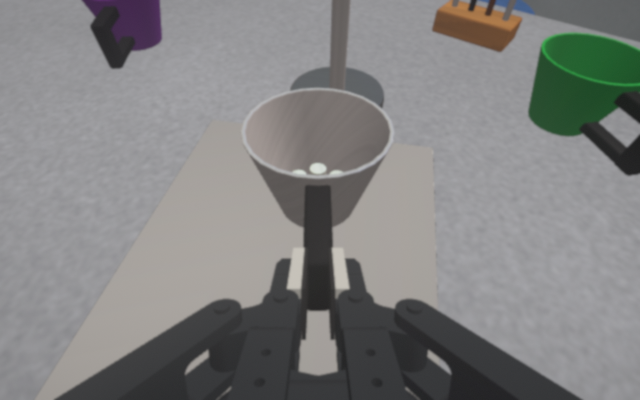

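Run:
```python
from plan import *
c=plan([.59,.09,.10],orient(125,32,-1),5,0)
c=plan([.59,0,.11],orient(120,32,-1),4,0,cur=c)
c=plan([.57,-.10,.18],orient(110,32,-1),5,0,cur=c)
```

```text
turn 4 move 91 per row 18.2mm 0.7deg
{"dp": [-0.128, -0.027, -0.077], "angular": [0.005, -0.007, 0.001], "gripper": 0},
{"dp": [-0.129, -0.027, -0.075], "angular": [0.005, -0.007, 0.001], "gripper": 0},
{"dp": [-0.13, -0.028, -0.074], "angular": [0.005, -0.007, 0.001], "gripper": 0},
{"dp": [-0.131, -0.028, -0.072], "angular": [0.005, -0.007, 0.001], "gripper": 0},
{"dp": [-0.132, -0.028, -0.07], "angular": [0.005, -0.007, 0.001], "gripper": 0}
turn 5 move 90 per row 22.5mm 1.3deg
{"dp": [-0.141, -0.064, -0.105], "angular": [0.007, -0.012, -0.0], "gripper": 0},
{"dp": [-0.143, -0.065, -0.101], "angular": [0.007, -0.012, -0.0], "gripper": 0},
{"dp": [-0.145, -0.066, -0.098], "angular": [0.007, -0.012, 0.0], "gripper": 0},
{"dp": [-0.147, -0.067, -0.094], "angular": [0.007, -0.012, -0.0], "gripper": 0}
turn 10 move 122 per row 24.5mm 2.0deg
{"dp": [-0.17, 0.031, -0.108], "angular": [0.012, -0.019, 0.0], "gripper": 0},
{"dp": [-0.174, 0.029, -0.103], "angular": [0.012, -0.019, -0.0], "gripper": 0},
{"dp": [-0.177, 0.027, -0.098], "angular": [0.012, -0.019, -0.0], "gripper": 0},
{"dp": [-0.179, 0.025, -0.094], "angular": [0.012, -0.019, 0.0], "gripper": 0},
{"dp": [-0.182, 0.024, -0.089], "angular": [0.012, -0.019, 0.0], "gripper": 0}
```

The view shows the handle pinched squarely at (318,265), with the jug level and clear of the mat. I'll withdraw it from under the lamp.

>>> arm_command:
  series:
    - {"dp": [-0.07,-0.014,-0.04],"angular": [0.002,-0.003,0],"gripper": 0}
    - {"dp": [-0.128,-0.027,-0.077],"angular": [0.005,-0.007,0.001],"gripper": 0}
    - {"dp": [-0.129,-0.027,-0.075],"angular": [0.005,-0.007,0.001],"gripper": 0}
    - {"dp": [-0.13,-0.028,-0.074],"angular": [0.005,-0.007,0.001],"gripper": 0}
    - {"dp": [-0.131,-0.028,-0.072],"angular": [0.005,-0.007,0.001],"gripper": 0}
    - {"dp": [-0.14,-0.05,-0.09],"angular": [0.006,-0.01,0],"gripper": 0}
    - {"dp": [-0.143,-0.065,-0.101],"angular": [0.007,-0.012,0],"gripper": 0}
    - {"dp": [-0.145,-0.066,-0.098],"angular": [0.007,-0.012,0],"gripper": 0}

```text
clock: 8.3
position: [0.5819, 0.0351, 0.0981]
ee_rot: [0.504, 0.163, 0.688, 0.496]
contact_force: [0.3, 0.8, -3.2]
width: 0.0095
```

Run:
```python
from plan import *
s=get_state(); M=q2R(s["ee_rot"]); print(s["clock"],(s["position"]-M.apply([.0187,0,0])).round(3),M.as_matrix()[:,[0,2]].T.round(3),s["qpos"].round(2),s["contact_force"])
c=plan([.57,-.08,.18],orient(110,32,-1),4,0)
c=plan([.52,-.2,.28],orient(90,35,-1),5,0,cur=c)
```

```text
8.3 [0.59  0.022 0.108] [[-0.44   0.724 -0.532]
 [ 0.855  0.518 -0.001]] [-0.4   0.81  1.3   0.55  1.9  -1.01] [ 0.28330925  0.82451026 -3.20950549]
turn 11 move 125 per row 31.2mm 2.8deg
{"dp": [-0.215, 0.042, -0.139], "angular": [0.016, -0.027, 0.0], "gripper": 0},
{"dp": [-0.221, 0.039, -0.131], "angular": [0.016, -0.027, 0.0], "gripper": 0},
{"dp": [-0.226, 0.035, -0.123], "angular": [0.016, -0.027, 0.0], "gripper": 0},
{"dp": [-0.231, 0.033, -0.114], "angular": [0.016, -0.027, 0.0], "gripper": 0}
turn 20 move 162 per row 32.3mm 4.0deg
{"dp": [-0.225, 0.054, -0.138], "angular": [0.025, -0.037, -0.007], "gripper": 0},
{"dp": [-0.233, 0.047, -0.127], "angular": [0.025, -0.037, -0.007], "gripper": 0},
{"dp": [-0.241, 0.04, -0.114], "angular": [0.025, -0.037, -0.007], "gripper": 0},
{"dp": [-0.247, 0.033, -0.102], "angular": [0.025, -0.037, -0.007], "gripper": 0},
{"dp": [-0.253, 0.027, -0.088], "angular": [0.025, -0.037, -0.007], "gripper": 0}
```

>>> arm_command:
  series:
    - {"dp": [-0.2,0.04,-0.13],"angular": [0.014,-0.024,0],"gripper": 0}
    - {"dp": [-0.221,0.039,-0.131],"angular": [0.016,-0.027,0],"gripper": 0}
    - {"dp": [-0.226,0.035,-0.123],"angular": [0.016,-0.027,0],"gripper": 0}
    - {"dp": [-0.231,0.033,-0.114],"angular": [0.016,-0.027,0],"gripper": 0}
    - {"dp": [-0.225,0.054,-0.138],"angular": [0.025,-0.037,-0.007],"gripper": 0}
    - {"dp": [-0.233,0.047,-0.127],"angular": [0.025,-0.037,-0.007],"gripper": 0}
    - {"dp": [-0.241,0.04,-0.114],"angular": [0.025,-0.037,-0.007],"gripper": 0}
    - {"dp": [-0.12,0.02,-0.05],"angular": [0.012,-0.018,-0.003],"gripper": 0}

```text
clock: 9.3
position: [0.5285, -0.1604, 0.241]
ee_rot: [0.609, 0.304, 0.64, 0.356]
contact_force: [0.7, 0.6, -3.5]
width: 0.0093
```

```bash
cat > pour.py <<'E'
from plan import *
A=32.
def gr(lip,py,th):
    t=np.radians(th); xj=np.array([np.cos(np.radians(py)),np.sin(np.radians(py))])
    return np.array(lip)-np.r_[xj*(132*np.cos(t)+20*np.sin(t)),-132*np.sin(t)+20*np.cos(t)]/1000, orient(py,A+th,-1)
def show():
    s=get_state(); M=q2R(s["ee_rot"]); x=M.apply([1,0,0]); z=M.apply([0,0,1]); 
    yaw=np.degrees(np.arctan2(-z[0],z[1]))+180; g=s["position"]-.0187*x
    xj=np.array([np.cos(np.radians(yaw)),np.sin(np.radians(yaw)),0]); pit=np.degrees(np.arctan2(-x[2],x@xj)); th=np.radians(pit-A)
    lip=g+xj*(.132*np.cos(th)+.02*np.sin(th))+np.array([0,0,-.132*np.sin(th)+.02*np.cos(th)])
    print("t",round(s["clock"],2),"grip",g.round(3),"yaw %.1f tilt %.1f"%(yaw%360,np.degrees(th)),"roll",z[2].round(3),"lip",lip.round(3),"q",s["qpos"].round(2),"F",s["contact_force"].round(1),s["moment"].round(2),"w",s["width"].round(4))
E
python3 - <<'E'
from pour import *
show()
xj=np.array([.5,.866]); C=np.array([.517,-.196])
for th,bk,z in((0,.03,.27),(30,.03,.22),(60,.03,.18)):
    g,Rt=gr(np.r_[C-bk*xj,z],60,th); print(th,g.round(3),ik(g,Rt,get_state()["qpos"]))
g,Rt=gr(np.r_[C-.04*xj,.26],60,15); plan(g,Rt,9,0)
E
```

```text
Traceback (most recent call last):
  File "pour.py", line 11, in show
    print("t",round(s["clock"],2),"grip",g.round(3),"yaw %.1f tilt %.1f"%(yaw%360,np.degrees(th)),"roll",z[2].round(3),"lip",lip.round(3),"q",s["qpos"].round(2),"F",s["contact_force"].round(1),s["moment"].round(2),"w",s["width"].round(4))
                                                                                                                                                                                                                          ^^^^^^^^^^^^^^^^
AttributeError: 'float' object has no attribute 'round'
```

```bash
sed -i 's/s\["width"\].round(4)/round(s["width"],4)/' pour.py
python3 - <<'E'
from pour import *
show()
xj=np.array([.5,.866]); C=np.array([.517,-.196])
for th,bk,z in((15,.04,.26),(30,.03,.22),(60,.03,.18)):
    g,Rt=gr(np.r_[C-bk*xj,z],60,th); print(th,g.round(3),ik(g,Rt,get_state()["qpos"]))
g,Rt=gr(np.r_[C-.04*xj,.26],60,15); plan(g,Rt,8,0)
E
```

```text
t 9.3 grip [ 0.53  -0.176  0.252] yaw 94.9 tilt 2.2 roll -0.004 lip [ 0.519 -0.044  0.266] q [-0.81  0.6   1.32  0.61  2.   -0.86] F [ 0.7  0.6 -3.5] [-1.05 -0.12  0.01] w 0.0093
15 [ 0.431 -0.346  0.275] (array([-1.18268524,  0.40374959,  1.44033161,  0.58335406,  1.77701862,
       -0.6798096 ]), np.float64(2.3865076581586205e-12))
30 [ 0.44  -0.33   0.269] (array([-1.05220993,  0.30796363,  1.46364689,  0.41810273,  1.62671906,
       -0.55957545]), np.float64(7.635489462920475e-13))
60 [ 0.46  -0.294  0.284] (array([-0.67254446,  0.20504418,  1.46328252, -0.0347027 ,  1.46814532,
       -0.14547771]), np.float64(2.4980018054066022e-15))
turn 37 move 198 per row 24.7mm 4.6deg
{"dp": [-0.154, -0.08, -0.11], "angular": [0.031, -0.037, -0.017], "gripper": 0},
{"dp": [-0.158, -0.089, -0.097], "angular": [0.031, -0.037, -0.017], "gripper": 0},
{"dp": [-0.161, -0.098, -0.083], "angular": [0.031, -0.037, -0.017], "gripper": 0},
{"dp": [-0.162, -0.106, -0.069], "angular": [0.031, -0.037, -0.017], "gripper": 0},
{"dp": [-0.163, -0.114, -0.054], "angular": [0.031, -0.037, -0.017], "gripper": 0},
{"dp": [-0.163, -0.12, -0.039], "angular": [0.031, -0.037, -0.017], "gripper": 0},
{"dp": [-0.161, -0.126, -0.023], "angular": [0.031, -0.037, -0.017], "gripper": 0},
{"dp": [-0.158, -0.131, -0.008], "angular": [0.031, -0.037, -0.017], "gripper": 0}
```

>>> arm_command:
  series:
    - {"dp": [-0.154,-0.08,-0.11],"angular": [0.031,-0.037,-0.017],"gripper": 0}
    - {"dp": [-0.158,-0.089,-0.097],"angular": [0.031,-0.037,-0.017],"gripper": 0}
    - {"dp": [-0.161,-0.098,-0.083],"angular": [0.031,-0.037,-0.017],"gripper": 0}
    - {"dp": [-0.162,-0.106,-0.069],"angular": [0.031,-0.037,-0.017],"gripper": 0}
    - {"dp": [-0.163,-0.114,-0.054],"angular": [0.031,-0.037,-0.017],"gripper": 0}
    - {"dp": [-0.163,-0.12,-0.039],"angular": [0.031,-0.037,-0.017],"gripper": 0}
    - {"dp": [-0.1,-0.08,-0.015],"angular": [0.02,-0.025,-0.012],"gripper": 0}
    - {"dp": [0,0,0],"angular": [0,0,0],"gripper": 0}

```text
clock: 10.3
position: [0.4474, -0.3079, 0.2566]
ee_rot: [0.692, 0.408, 0.582, 0.122]
contact_force: [-0.0, 0.9, -1.9]
width: 0.0089
```

Run:
```python
from pour import *
show()
xj=np.array([.5,.866]); C=np.array([.517,-.196])
g,Rt=gr(np.r_[C-.035*xj,.19],60,58); plan(g,Rt,7,0)
```

```text
t 10.3 grip [ 0.442 -0.32   0.27 ] yaw 65.0 tilt 13.0 roll -0.011 lip [ 0.498 -0.199  0.26 ] q [-1.14  0.43  1.44  0.58  1.81 -0.71] F [-0.   0.9 -1.9] [-0.75  0.34  0.05] w 0.0089
turn 45 move 19 per row 2.8mm 6.5deg
{"dp": [-0.006, 0.021, 0.006], "angular": [0.007, -0.004, -0.071], "gripper": 0},
{"dp": [-0.008, 0.021, 0.006], "angular": [0.007, -0.004, -0.071], "gripper": 0},
{"dp": [-0.01, 0.02, 0.006], "angular": [0.007, -0.004, -0.071], "gripper": 0},
{"dp": [-0.012, 0.019, 0.005], "angular": [0.007, -0.004, -0.071], "gripper": 0},
{"dp": [-0.014, 0.017, 0.005], "angular": [0.007, -0.004, -0.071], "gripper": 0},
{"dp": [-0.016, 0.016, 0.005], "angular": [0.007, -0.004, -0.071], "gripper": 0},
{"dp": [-0.018, 0.014, 0.005], "angular": [0.007, -0.004, -0.071], "gripper": 0}
```

>>> arm_command:
  series:
    - {"dp": [-0.006,0.021,0.006],"angular": [0.007,-0.004,-0.071],"gripper": 0}
    - {"dp": [-0.008,0.021,0.006],"angular": [0.007,-0.004,-0.071],"gripper": 0}
    - {"dp": [-0.01,0.02,0.006],"angular": [0.007,-0.004,-0.071],"gripper": 0}
    - {"dp": [-0.012,0.019,0.005],"angular": [0.007,-0.004,-0.071],"gripper": 0}
    - {"dp": [-0.014,0.017,0.005],"angular": [0.007,-0.004,-0.071],"gripper": 0}
    - {"dp": [-0.016,0.016,0.005],"angular": [0.007,-0.004,-0.071],"gripper": 0}
    - {"dp": [-0.01,0.007,0.003],"angular": [0.003,-0.002,-0.035],"gripper": 0}
    - {"dp": [0,0,0],"angular": [0,0,0],"gripper": 0}

```text
clock: 11.3
position: [0.4582, -0.2873, 0.2672]
ee_rot: [0.682, 0.199, 0.687, -0.153]
contact_force: [-0.2, -0.1, -3.2]
width: 0.0092
```

Run:
```python
from pour import *
from h import *
show()
for n in("side","top"):
    d=grab(n); cv2.imwrite(f"pics/{n}2.png",d["image"])
    K,V=d["mtx"],d["view"]; c=V@np.array([.517,-.196,.13,1]); u,v=int(K[0,0]*c[0]/-c[2]+K[0,2]),int(-K[1,1]*c[1]/-c[2]+K[1,2]); print(n,u,v)
    cv2.imwrite(f"pics/{n}2c.png",cv2.resize(d["image"][max(v-75,0):v+75,u-100:u+100],None,fx=2,fy=2,interpolation=3))
a,b=[cv2.imread(f"pics/{n}2c.png") for n in("side","top")]; h=min(len(a),len(b)); cv2.imwrite("pics/both2.png",np.hstack([a[:h],b[:h]]))
xj=np.array([.5,.866]); C=np.array([.517,-.196])
c=None
for th,bk,z,n in((85,.03,.15,4),(108,.025,.135,3)):
    g,Rt=gr(np.r_[C-bk*xj,z],60,th); print(th); c=plan(g,Rt,n,0,cur=c)
```

```text
t 11.3 grip [ 0.458 -0.289  0.286] yaw 61.2 tilt 54.4 roll -0.023 lip [ 0.503 -0.207  0.19 ] q [-0.73  0.21  1.45  0.06  1.51 -0.23] F [-0.2 -0.1 -3.2] [-0.09  0.03  0.01] w 0.0092
side 375 161
top 453 190
85
turn 31 move 41 per row 10.2mm 7.6deg
{"dp": [0.013, 0.083, 0.012], "angular": [0.004, -0.003, -0.085], "gripper": 0},
{"dp": [0.002, 0.084, 0.012], "angular": [0.004, -0.003, -0.085], "gripper": 0},
{"dp": [-0.009, 0.084, 0.011], "angular": [0.004, -0.003, -0.085], "gripper": 0},
{"dp": [-0.02, 0.082, 0.011], "angular": [0.004, -0.003, -0.085], "gripper": 0}
108
turn 23 move 53 per row 17.7mm 7.7deg
{"dp": [-0.045, 0.14, 0.0], "angular": [-0.0, 0.0, -0.085], "gripper": 0},
{"dp": [-0.064, 0.133, 0.0], "angular": [0.0, -0.0, -0.085], "gripper": 0},
{"dp": [-0.081, 0.123, 0.0], "angular": [-0.0, -0.0, -0.085], "gripper": 0}
```

View pics/both2.png

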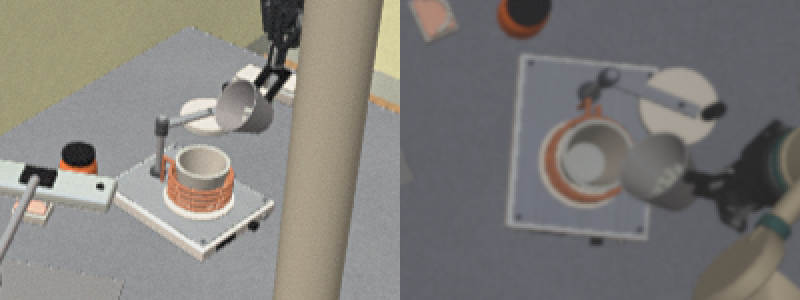

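The jug is in the grip with its lip over the near side of the mouth, cover behind (crucible at (590,163) in the right half). I'll go on tilting slowly.

>>> arm_command:
  series:
    - {"dp": [0.01,0.063,0.009],"angular": [0.003,-0.002,-0.064],"gripper": 0}
    - {"dp": [0.002,0.065,0.009],"angular": [0.003,-0.002,-0.064],"gripper": 0}
    - {"dp": [-0.004,0.065,0.009],"angular": [0.003,-0.002,-0.064],"gripper": 0}
    - {"dp": [-0.01,0.064,0.009],"angular": [0.003,-0.002,-0.064],"gripper": 0}
    - {"dp": [-0.015,0.062,0.008],"angular": [0.003,-0.002,-0.064],"gripper": 0}
    - {"dp": [0,0,0],"angular": [0,0,0],"gripper": 0}
    - {"dp": [0,0,0],"angular": [0,0,0],"gripper": 0}
    - {"dp": [0,0,0],"angular": [0,0,0],"gripper": 0}

```text
clock: 12.4
position: [0.4783, -0.2593, 0.2569]
ee_rot: [0.618, 0.035, 0.713, -0.33]
contact_force: [-0.4, 0.2, -2.7]
width: 0.0094
```

Run:
```python
from pour import *
show()
xj=np.array([.5,.866]); C=np.array([.517,-.196])
g,Rt=gr(np.r_[C-.025*xj,.137],60,112); c=plan(g,Rt,6,0); print(ik(g,Rt,get_state()["qpos"]))
```

```text
t 12.4 grip [ 0.483 -0.253  0.274] yaw 59.1 tilt 83.3 roll -0.018 lip [ 0.501 -0.222  0.145] q [-0.33  0.28  1.47 -0.43  1.51  0.26] F [-0.4  0.2 -2.7] [ 0.4  -0.27  0.01] w 0.0094
turn 29 move 65 per row 10.8mm 4.8deg
{"dp": [-0.037, 0.082, 0.001], "angular": [-0.0, -0.003, -0.053], "gripper": 0},
{"dp": [-0.044, 0.079, 0.001], "angular": [-0.0, -0.003, -0.053], "gripper": 0},
{"dp": [-0.05, 0.075, 0.002], "angular": [-0.0, -0.003, -0.053], "gripper": 0},
{"dp": [-0.056, 0.07, 0.002], "angular": [-0.0, -0.003, -0.053], "gripper": 0},
{"dp": [-0.062, 0.065, 0.002], "angular": [-0.0, -0.003, -0.053], "gripper": 0},
{"dp": [-0.067, 0.06, 0.002], "angular": [-0.0, -0.003, -0.053], "gripper": 0}
(array([-0.00356552,  0.49251381,  1.44781136, -0.79167822,  1.73409851,
        0.60914914]), np.float64(2.0505819264826641e-13))
```

Run:
```python
from pour import *
from h import *
t=np.radians(83.3);yw=np.radians(59.1);xj=np.array([np.cos(yw),np.sin(yw),0]);zz=np.array([0,0,1.]);yj=np.cross(zz,xj);g=np.array([.483,-.253,.274])
ex=xj*np.cos(t)-zz*np.sin(t); ez=xj*np.sin(t)+zz*np.cos(t)
org=g+.085*ex-.048*ez
for n in("side","top"):
    d=grab(n); P=cloud(d).reshape(-1,3)-org
    q=np.c_[P@ex,P@yj,P@ez]; r=np.hypot(q[:,0],q[:,1])
    m=(q[:,2]>.005)&(q[:,2]<.064)&(r<.06)&(q[:,0]>-.055)
    q=q[m];r=r[m]; ro=.028+.019*q[:,2]/.068
    def f(p):
        zc=q[:,2]-p[2]; return np.hypot(q[:,0]-p[0]-p[3]*zc,q[:,1]-p[1]-p[4]*zc)-(.028+.019*zc/.068)
    o=np.median(r-ro); print(n,m.sum(),"median radial err",o.round(4), least_squares(f,np.zeros(5),loss="soft_l1",f_scale=.002).x.round(4),"z max",np.percentile(q[:,2],99))
```

```text
side 494 median radial err 0.0 [0.002  0.0047 0.0049 0.018  0.0203] z max 0.06350046266872943
top 220 median radial err -0.0022 [-0.0046 -0.0066  0.0051  0.0597  0.1409] z max 0.06387116456120236
```

>>> arm_command:
  series:
    - {"dp": [-0.037,0.082,0.001],"angular": [0,-0.003,-0.053],"gripper": 0}
    - {"dp": [-0.044,0.079,0.001],"angular": [0,-0.003,-0.053],"gripper": 0}
    - {"dp": [-0.05,0.075,0.002],"angular": [0,-0.003,-0.053],"gripper": 0}
    - {"dp": [-0.056,0.07,0.002],"angular": [0,-0.003,-0.053],"gripper": 0}
    - {"dp": [-0.062,0.065,0.002],"angular": [0,-0.003,-0.053],"gripper": 0}
    - {"dp": [-0.04,0.04,0.001],"angular": [0,-0.002,-0.035],"gripper": 0}
    - {"dp": [0,0,0],"angular": [0,0,0],"gripper": 0}
    - {"dp": [0,0,0],"angular": [0,0,0],"gripper": 0}

```text
clock: 13.5
position: [0.5111, -0.2122, 0.2595]
ee_rot: [0.533, -0.134, 0.689, -0.473]
contact_force: [-0.6, 0.8, -1.2]
width: 0.0088
```

Run:
```python
from pour import *
show()
xj=np.array([.5,.866]); C=np.array([.517,-.196])
g,Rt=gr(np.r_[C-.02*xj,.14],60,128); c=plan(g,Rt,4,0); print(ik(g,Rt,get_state()["qpos"]))
```

```text
t 13.5 grip [ 0.519 -0.199  0.271] yaw 59.4 tilt 110.6 roll 0.015 lip [ 0.504 -0.223  0.14 ] q [-0.02  0.48  1.45 -0.78  1.72  0.61] F [-0.6  0.8 -1.2] [ 0.58 -0.38 -0.01] w 0.0088
turn 17 move 46 per row 11.5mm 4.4deg
{"dp": [-0.062, 0.072, -0.008], "angular": [-0.003, -0.0, -0.048], "gripper": 0},
{"dp": [-0.067, 0.068, -0.007], "angular": [-0.003, -0.0, -0.048], "gripper": 0},
{"dp": [-0.072, 0.062, -0.007], "angular": [-0.003, -0.0, -0.048], "gripper": 0},
{"dp": [-0.077, 0.057, -0.007], "angular": [-0.003, -0.0, -0.048], "gripper": 0}
(array([ 0.10235496,  0.65334692,  1.41655525, -0.93349342,  1.89618147,
        0.72129958]), np.float64(5.208738995676754e-11))
```

>>> arm_command:
  series:
    - {"dp": [-0.062,0.072,-0.008],"angular": [-0.003,0,-0.048],"gripper": 0}
    - {"dp": [-0.067,0.068,-0.007],"angular": [-0.003,0,-0.048],"gripper": 0}
    - {"dp": [-0.072,0.062,-0.007],"angular": [-0.003,0,-0.048],"gripper": 0}
    - {"dp": [-0.06,0.045,-0.005],"angular": [-0.002,0,-0.04],"gripper": 0}
    - {"dp": [0,0,0],"angular": [0,0,0],"gripper": 0}
    - {"dp": [0,0,0],"angular": [0,0,0],"gripper": 0}
    - {"dp": [0,0,0],"angular": [0,0,0],"gripper": 0}
    - {"dp": [0,0,0],"angular": [0,0,0],"gripper": 0}

```text
clock: 14.5
position: [0.5291, -0.1804, 0.2586]
ee_rot: [0.46, -0.229, 0.663, -0.544]
contact_force: [-0.0, -0.7, -2.2]
width: 0.0088
```

Run:
```python
from pour import *
show()
# back: raise and untilt. first straight up with tilt 95, then to upright over to the left-front
xj=np.array([.5,.866]); C=np.array([.517,-.196]); c=None
for th,bk,z,n,py in((95,.04,.22,4,60),(60,.06,.28,4,60),(20,.05,.28,5,75)):
    xx=np.array([np.cos(np.radians(py)),np.sin(np.radians(py))])
    g,Rt=gr(np.r_[C-bk*xx,z],py,th); print(th,g.round(3),ik(g,Rt,get_state()["qpos"])); c=plan(g,Rt,n,0,cur=c)
```

```text
t 14.5 grip [ 0.538 -0.165  0.265] yaw 59.3 tilt 126.9 roll 0.016 lip [ 0.506 -0.22   0.148] q [ 0.09  0.63  1.41 -0.93  1.89  0.72] F [-0.  -0.7 -2.2] [ 0.7  -0.48  0.02] w 0.0088
95 [ 0.493 -0.238  0.353] (array([-0.19110996,  0.29953637,  1.34496003, -0.61172125,  1.70832029,
        0.3122264 ]), np.float64(1.4268169978848277e-12))
turn 32 move 112 per row 28.1mm 8.0deg
{"dp": [0.094, -0.214, -0.001], "angular": [-0.003, -0.0, 0.089], "gripper": 0},
{"dp": [0.063, -0.225, -0.002], "angular": [-0.003, -0.0, 0.089], "gripper": 0},
{"dp": [0.032, -0.232, -0.003], "angular": [-0.003, -0.0, 0.089], "gripper": 0},
{"dp": [-0.001, -0.234, -0.004], "angular": [-0.003, -0.0, 0.089], "gripper": 0}
60 [ 0.445 -0.32   0.384] (array([-0.72702885,  0.18771657,  1.24825002, -0.03446727,  1.69849607,
       -0.2079419 ]), np.float64(1.6700012483994442e-09))
turn 35 move 89 per row 22.2mm 8.8deg
{"dp": [0.06, -0.175, -0.0], "angular": [0.0, 0.0, 0.097], "gripper": 0},
{"dp": [0.033, -0.182, -0.0], "angular": [-0.0, 0.0, 0.097], "gripper": 0},
{"dp": [0.005, -0.185, 0.0], "angular": [0.0, -0.0, 0.097], "gripper": 0},
{"dp": [-0.023, -0.183, -0.0], "angular": [0.0, -0.0, 0.097], "gripper": 0}
20 [ 0.47  -0.371  0.306] (array([-1.05811075,  0.4978417 ,  1.15243785,  0.48327326,  1.95638675,
       -0.71912463]), np.float64(1.1979940234274624e-09))
turn 43 move 88 per row 17.6mm 8.5deg
{"dp": [0.124, -0.028, 0.073], "angular": [-0.032, 0.011, 0.088], "gripper": 0},
{"dp": [0.118, -0.049, 0.073], "angular": [-0.032, 0.011, 0.088], "gripper": 0},
{"dp": [0.108, -0.068, 0.072], "angular": [-0.032, 0.011, 0.088], "gripper": 0},
{"dp": [0.097, -0.086, 0.07], "angular": [-0.032, 0.011, 0.088], "gripper": 0},
{"dp": [0.082, -0.102, 0.066], "angular": [-0.032, 0.011, 0.088], "gripper": 0}
```

>>> arm_command:
  series:
    - {"dp": [0.094,-0.214,-0.001],"angular": [-0.003,0,0.089],"gripper": 0}
    - {"dp": [0.063,-0.225,-0.002],"angular": [-0.003,0,0.089],"gripper": 0}
    - {"dp": [0.032,-0.232,-0.003],"angular": [-0.003,0,0.089],"gripper": 0}
    - {"dp": [0,-0.234,-0.004],"angular": [-0.003,0,0.089],"gripper": 0}
    - {"dp": [0.06,-0.175,0],"angular": [0,0,0.097],"gripper": 0}
    - {"dp": [0.033,-0.182,0],"angular": [0,0,0.097],"gripper": 0}
    - {"dp": [0.005,-0.185,0],"angular": [0,0,0.097],"gripper": 0}
    - {"dp": [0,0,0],"angular": [0,0,0],"gripper": 0}

```text
clock: 15.5
position: [0.4486, -0.3088, 0.3632]
ee_rot: [0.666, 0.126, 0.695, -0.24]
contact_force: [0.3, -0.1, -1.8]
width: 0.009
```

Run:
```python
from pour import *
from h import *
show()
d=grab("top"); e=grab("side"); s=get_state(); w=get_image("wrist")
a=cv2.resize(d["image"][140:245,395:525],None,fx=4,fy=4,interpolation=3); b=cv2.resize(e["image"][120:225,325:425],None,fx=2.6,fy=4,interpolation=3)
cv2.imwrite("pics/after.png",np.hstack([a,b])[:, :800])
c=None
for gg,py,th,n in(((.47,-.36,.33),75,20,6),):
    c=plan(np.array(gg),orient(py,A+th,-1),n,0)
```

```text
t 15.5 grip [ 0.45  -0.306  0.382] yaw 59.9 tilt 67.5 roll 0.001 lip [ 0.485 -0.247  0.267] q [-0.61  0.18  1.27 -0.17  1.67 -0.1 ] F [ 0.3 -0.1 -1.8] [ 0.19 -0.04  0.  ] w 0.009
turn 49 move 68 per row 11.3mm 8.2deg
{"dp": [0.069, -0.029, 0.057], "angular": [-0.027, 0.007, 0.087], "gripper": 0},
{"dp": [0.063, -0.04, 0.056], "angular": [-0.027, 0.007, 0.087], "gripper": 0},
{"dp": [0.056, -0.051, 0.055], "angular": [-0.027, 0.007, 0.087], "gripper": 0},
{"dp": [0.048, -0.061, 0.053], "angular": [-0.027, 0.007, 0.087], "gripper": 0},
{"dp": [0.039, -0.069, 0.051], "angular": [-0.027, 0.007, 0.087], "gripper": 0},
{"dp": [0.028, -0.075, 0.048], "angular": [-0.027, 0.007, 0.087], "gripper": 0}
```

View pics/after.png

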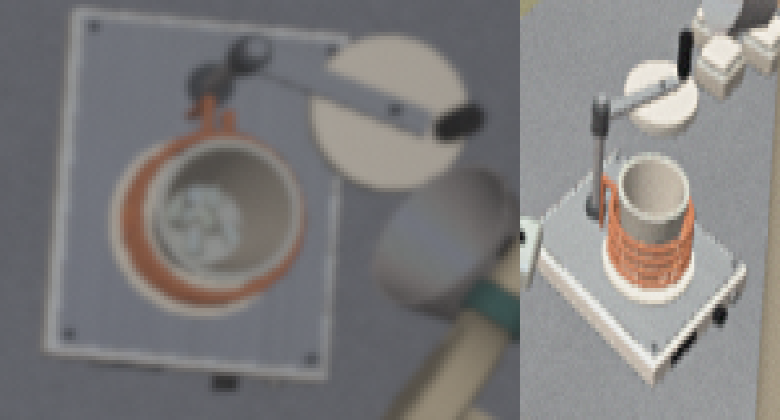

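All the ingots lie in the crucible (cluster at (205,220) in the crop) and nothing is on the deck. The wrist force of about −2 N matches an empty jug. I'll bring it upright and carry it back.

>>> arm_command:
  series:
    - {"dp": [0.069,-0.029,0.057],"angular": [-0.027,0.007,0.087],"gripper": 0}
    - {"dp": [0.063,-0.04,0.056],"angular": [-0.027,0.007,0.087],"gripper": 0}
    - {"dp": [0.056,-0.051,0.055],"angular": [-0.027,0.007,0.087],"gripper": 0}
    - {"dp": [0.048,-0.061,0.053],"angular": [-0.027,0.007,0.087],"gripper": 0}
    - {"dp": [0.039,-0.069,0.051],"angular": [-0.027,0.007,0.087],"gripper": 0}
    - {"dp": [0.028,-0.075,0.048],"angular": [-0.027,0.007,0.087],"gripper": 0}
    - {"dp": [0.01,-0.03,0.02],"angular": [0,0,0.03],"gripper": 0}
    - {"dp": [0,0,0],"angular": [0,0,0],"gripper": 0}

```text
clock: 16.65
position: [0.4839, -0.3353, 0.3039]
ee_rot: [0.678, 0.327, 0.633, 0.177]
contact_force: [0.6, 0.4, -1.8]
width: 0.0092
```

Run:
```python
from pour import *
show(); c=None; q=get_state()["qpos"]
for gg,py,n in(((.54,-.20,.28),90,7),((.58,-.09,.19),108,5),((.603,0,.10),117,4),((.603,.068,.07),120,4)):
    Rt=orient(py,A,-1); q,e=ik(gg,Rt,q); print(gg,q.round(2),round(e,5)); c=plan(np.array(gg),Rt,n,0,cur=c)
```

```text
t 16.65 grip [ 0.481 -0.348  0.318] yaw 77.3 tilt 16.0 roll -0.017 lip [ 0.51  -0.218  0.301] q [-1.03  0.52  1.13  0.53  2.02 -0.7 ] F [ 0.6  0.4 -1.8] [-0.63  0.14  0.01] w 0.0092
(0.54, -0.2, 0.28) [-0.85  0.6   1.27  0.68  2.04 -0.79] 0.0
turn 20 move 165 per row 23.5mm 2.9deg
{"dp": [0.157, 0.115, 0.026], "angular": [-0.014, 0.015, 0.025], "gripper": 0},
{"dp": [0.161, 0.108, 0.032], "angular": [-0.014, 0.015, 0.025], "gripper": 0},
{"dp": [0.164, 0.101, 0.038], "angular": [-0.014, 0.015, 0.025], "gripper": 0},
{"dp": [0.167, 0.093, 0.044], "angular": [-0.014, 0.015, 0.025], "gripper": 0},
{"dp": [0.169, 0.086, 0.05], "angular": [-0.014, 0.015, 0.025], "gripper": 0},
{"dp": [0.171, 0.078, 0.056], "angular": [-0.014, 0.015, 0.025], "gripper": 0},
{"dp": [0.173, 0.07, 0.061], "angular": [-0.014, 0.015, 0.025], "gripper": 0}
(0.58, -0.09, 0.19) [-0.61  0.72  1.27  0.59  1.99 -0.92] 0.0
turn 18 move 146 per row 29.2mm 3.6deg
{"dp": [0.234, -0.031, 0.058], "angular": [-0.021, 0.034, 0.0], "gripper": 0},
{"dp": [0.23, -0.033, 0.07], "angular": [-0.021, 0.034, -0.0], "gripper": 0},
{"d
[... 356 characters left out ...]
98], "angular": [-0.013, 0.021, -0.0], "gripper": 0},
{"dp": [0.234, -0.075, 0.105], "angular": [-0.013, 0.021, 0.0], "gripper": 0},
{"dp": [0.231, -0.077, 0.111], "angular": [-0.013, 0.021, 0.0], "gripper": 0},
{"dp": [0.227, -0.079, 0.117], "angular": [-0.013, 0.021, 0.0], "gripper": 0}
(0.603, 0.068, 0.07) [-0.35  0.84  1.33  0.59  1.8  -1.  ] 0.0
turn 3 move 74 per row 18.5mm 0.8deg
{"dp": [0.14, 0.014, 0.063], "angular": [-0.004, 0.007, 0.0], "gripper": 0},
{"dp": [0.139, 0.013, 0.064], "angular": [-0.004, 0.007, 0.0], "gripper": 0},
{"dp": [0.139, 0.013, 0.066], "angular": [-0.004, 0.007, 0.0], "gripper": 0},
{"dp": [0.138, 0.013, 0.067], "angular": [-0.004, 0.007, -0.0], "gripper": 0}
```

>>> arm_command:
  series:
    - {"dp": [0.157,0.115,0.026],"angular": [-0.014,0.015,0.025],"gripper": 0}
    - {"dp": [0.161,0.108,0.032],"angular": [-0.014,0.015,0.025],"gripper": 0}
    - {"dp": [0.164,0.101,0.038],"angular": [-0.014,0.015,0.025],"gripper": 0}
    - {"dp": [0.167,0.093,0.044],"angular": [-0.014,0.015,0.025],"gripper": 0}
    - {"dp": [0.169,0.086,0.05],"angular": [-0.014,0.015,0.025],"gripper": 0}
    - {"dp": [0.171,0.078,0.056],"angular": [-0.014,0.015,0.025],"gripper": 0}
    - {"dp": [0.12,0.05,0.04],"angular": [-0.014,0.015,0.025],"gripper": 0}
    - {"dp": [0,0,0],"angular": [0,0,0],"gripper": 0}

```text
clock: 17.65
position: [0.5404, -0.1739, 0.273]
ee_rot: [0.612, 0.338, 0.621, 0.354]
contact_force: [-0.2, -0.3, -2.4]
width: 0.0089
```

Run:
```python
from pour import *
show(); c=None
for gg,py,n in(((.585,-.09,.185),108,5),((.603,-0.015,.11),117,3)):
    Rt=orient(py,A,-1); c=plan(np.array(gg),Rt,n,0,cur=c)
```

```text
t 17.65 grip [ 0.541 -0.19   0.283] yaw 91.5 tilt -0.6 roll -0.0 lip [ 0.537 -0.058  0.304] q [-0.84  0.6   1.26  0.68  2.06 -0.79] F [-0.2 -0.3 -2.4] [-0.83 -0.03 -0.07] w 0.0089
turn 17 move 145 per row 29.0mm 3.3deg
{"dp": [0.224, -0.054, 0.07], "angular": [-0.019, 0.031, -0.001], "gripper": 0},
{"dp": [0.221, -0.056, 0.08], "angular": [-0.019, 0.031, -0.001], "gripper": 0},
{"dp": [0.217, -0.058, 0.089], "angular": [-0.019, 0.031, -0.001], "gripper": 0},
{"dp": [0.212, -0.061, 0.097], "angular": [-0.019, 0.031, -0.001], "gripper": 0},
{"dp": [0.207, -0.063, 0.106], "angular": [-0.019, 0.031, -0.001], "gripper": 0}
turn 9 move 107 per row 35.5mm 3.0deg
{"dp": [0.265, -0.08, 0.105], "angular": [-0.018, 0.028, -0.0], "gripper": 0},
{"dp": [0.26, -0.083, 0.114], "angular": [-0.018, 0.028, 0.0], "gripper": 0},
{"dp": [0.255, -0.087, 0.124], "angular": [-0.018, 0.028, -0.0], "gripper": 0}
```

>>> arm_command:
  series:
    - {"dp": [0.224,-0.054,0.07],"angular": [-0.019,0.031,-0.001],"gripper": 0}
    - {"dp": [0.221,-0.056,0.08],"angular": [-0.019,0.031,-0.001],"gripper": 0}
    - {"dp": [0.217,-0.058,0.089],"angular": [-0.019,0.031,-0.001],"gripper": 0}
    - {"dp": [0.212,-0.061,0.097],"angular": [-0.019,0.031,-0.001],"gripper": 0}
    - {"dp": [0.207,-0.063,0.106],"angular": [-0.019,0.031,-0.001],"gripper": 0}
    - {"dp": [0.23,-0.07,0.1],"angular": [-0.018,0.028,0],"gripper": 0}
    - {"dp": [0.16,-0.05,0.07],"angular": [-0.012,0.018,0],"gripper": 0}
    - {"dp": [0,0,0],"angular": [0,0,0],"gripper": 0}

```text
clock: 18.65
position: [0.5921, -0.042, 0.1351]
ee_rot: [0.54, 0.21, 0.673, 0.459]
contact_force: [-0.3, 0.1, -1.1]
width: 0.009
```

Run:
```python
from pour import *
show()
plan(np.array([.603,.068,.066]),orient(119,A,-1),6,0)
```

```text
t 18.65 grip [ 0.598 -0.057  0.145] yaw 113.0 tilt 0.4 roll 0.005 lip [0.547 0.065 0.164] q [-0.53  0.78  1.25  0.57  1.95 -0.96] F [-0.3  0.1 -1.1] [-0.75 -0.28  0.  ] w 0.009
turn 6 move 147 per row 24.5mm 1.0deg
{"dp": [0.191, -0.009, 0.071], "angular": [-0.005, 0.01, 0.001], "gripper": 0},
{"dp": [0.19, -0.01, 0.074], "angular": [-0.005, 0.01, 0.001], "gripper": 0},
{"dp": [0.189, -0.011, 0.076], "angular": [-0.005, 0.01, 0.001], "gripper": 0},
{"dp": [0.188, -0.012, 0.079], "angular": [-0.005, 0.01, 0.001], "gripper": 0},
{"dp": [0.186, -0.013, 0.082], "angular": [-0.005, 0.01, 0.001], "gripper": 0},
{"dp": [0.185, -0.014, 0.085], "angular": [-0.005, 0.01, 0.001], "gripper": 0}
```

>>> arm_command:
  series:
    - {"dp": [0.191,-0.009,0.071],"angular": [-0.005,0.01,0.001],"gripper": 0}
    - {"dp": [0.19,-0.01,0.074],"angular": [-0.005,0.01,0.001],"gripper": 0}
    - {"dp": [0.189,-0.011,0.076],"angular": [-0.005,0.01,0.001],"gripper": 0}
    - {"dp": [0.188,-0.012,0.079],"angular": [-0.005,0.01,0.001],"gripper": 0}
    - {"dp": [0.186,-0.013,0.082],"angular": [-0.005,0.01,0.001],"gripper": 0}
    - {"dp": [0.12,-0.009,0.05],"angular": [-0.004,0.007,0],"gripper": 0}
    - {"dp": [0,0,0],"angular": [0,0,0],"gripper": 0}
    - {"dp": [0,0,0],"angular": [0,0,0],"gripper": 0}

```text
clock: 19.65
position: [0.5944, 0.0807, 0.0569]
ee_rot: [0.512, 0.177, 0.686, 0.486]
contact_force: [0.9, -0.5, -1.5]
width: 0.0093
```

Run:
```python
from wr import *
from pour import *
show()
s=get_state(); d=get_image("wrist"); w=dict(pos=s["position"],q=s["ee_rot"],**d); P=wcloud(w); I=d["image"].astype(int)
cv2.imwrite("pics/place.png",d["image"])
# rim plane tilt: brightest high points of the jug mouth
M=q2R(s["ee_rot"]); g=s["position"]-M.apply([.0187,0,0]); 
yw=np.radians(119); c=g[:2]+.085*np.array([np.cos(yw),np.sin(yw)])
r=np.hypot(P[...,0]-c[0],P[...,1]-c[1]); m=(abs(r-.0455)<.0035)&(abs(P[...,2]-g[2]-.02)<.012)&(I.max(-1)>90)
p=P[m]; A_=np.c_[p[:,:2]-c,np.ones(len(p))]; f=least_squares(lambda k:A_@k-p[:,2],[0,0,p[:,2].mean()],loss="soft_l1",f_scale=.001).x
print("centre",c.round(3),len(p),"rim plane slopes/height",f.round(4))
g1=np.array([.603,.068,.0545]); plan(g1,orient(119,A,-1),3,0)
```

```text
t 19.65 grip [0.602 0.067 0.067] yaw 119.1 tilt 0.0 roll -0.004 lip [0.538 0.182 0.087] q [-0.35  0.84  1.34  0.6   1.79 -0.99] F [ 0.9 -0.5 -1.5] [-0.69 -0.39 -0.02] w 0.0093
centre [0.561 0.141] 3593 rim plane slopes/height [ 0.017  -0.0372  0.0802]
turn 0 move 12 per row 4.1mm 0.1deg
{"dp": [0.02, -0.028, 0.004], "angular": [-0.001, -0.001, 0.0], "gripper": 0},
{"dp": [0.02, -0.028, 0.004], "angular": [-0.001, -0.001, 0.0], "gripper": 0},
{"dp": [0.02, -0.028, 0.004], "angular": [-0.001, -0.001, 0.0], "gripper": 0}
```

>>> arm_command:
  series:
    - {"dp": [0.02,-0.028,0.004],"angular": [0,0,0.01],"gripper": 0}
    - {"dp": [0.02,-0.028,0.004],"angular": [0,0,0.01],"gripper": 0}
    - {"dp": [0,0,0],"angular": [0,0,0],"gripper": 0}
    - {"dp": [0,0,0],"angular": [0,0,0],"gripper": 0}
    - {"dp": [0.01,-0.014,0],"angular": [0,0,0],"gripper": 0}
    - {"dp": [0,0,0],"angular": [0,0,0],"gripper": 0}
    - {"dp": [0,0,0],"angular": [0,0,0],"gripper": 0}
    - {"dp": [0,0,0],"angular": [0,0,0],"gripper": 0}

```text
clock: 20.7
position: [0.5957, 0.0794, 0.0466]
ee_rot: [0.505, 0.189, 0.682, 0.493]
contact_force: [0.3, -0.1, -2.2]
width: 0.0092
```

```bash
cat > rim.py <<'E'
from wr import *
from pour import *
show()
s=get_state(); d=get_image("wrist"); w=dict(pos=s["position"],q=s["ee_rot"],**d); P=wcloud(w); I=d["image"].astype(int)
cv2.imwrite("pics/place2.png",d["image"])
m=(P[...,2]>.064)&(P[...,2]<.1)&(np.hypot(P[...,0]-.561,P[...,1]-.141)<.06)&(I.max(-1)>70); 
# topmost points per azimuth sector
p=P[m]; c=np.array([.561,.141]); az=np.degrees(np.arctan2(p[:,1]-c[1],p[:,0]-c[0])); 
for a in range(-180,180,45):
    q=p[(az>=a)&(az<a+45)]
    if len(q)>20: print(a,len(q),"top z",np.percentile(q[:,2],97).round(4),"r",np.percentile(np.hypot(*(q[:,:2]-c).T),95).round(4))
E
python3 rim.py
```

```text
t 20.7 grip [0.604 0.065 0.056] yaw 118.9 tilt -1.8 roll -0.003 lip [0.54 0.18 0.08] q [-0.36  0.87  1.34  0.61  1.8  -1.01] F [ 0.3 -0.1 -2.2] [-0.73 -0.39 -0.03] w 0.0092
-180 511 top z 0.0744 r 0.0456
-135 389 top z 0.0744 r 0.0466
-90 763 top z 0.0742 r 0.0471
-45 528 top z 0.0742 r 0.0471
0 392 top z 0.0742 r 0.0465
45 671 top z 0.074 r 0.0454
90 776 top z 0.074 r 0.0451
135 712 top z 0.0743 r 0.045
```

>>> arm_command:
  series:
    - {"dp": [0.009,-0.014,0],"angular": [0,0,0],"gripper": 0}
    - {"dp": [0,0,0],"angular": [0,0,0],"gripper": 0}
    - {"dp": [0.004,-0.007,0],"angular": [0,0,0],"gripper": 0}
    - {"dp": [0,0,0],"angular": [0,0,0],"gripper": 0}
    - {"dp": [0,0,0],"angular": [0,0,0],"gripper": 0}
    - {"dp": [0,0,0],"angular": [0,0,0],"gripper": 0}
    - {"dp": [0,0,0],"angular": [0,0,0],"gripper": 0}
    - {"dp": [0,0,0],"angular": [0,0,0],"gripper": 0}

```text
clock: 21.75
position: [0.5957, 0.0797, 0.0439]
ee_rot: [0.505, 0.189, 0.682, 0.494]
contact_force: [0.1, 0.1, -2.3]
width: 0.0088
```

```bash
python3 rim.py
```

```text
t 21.75 grip [0.603 0.066 0.053] yaw 118.9 tilt -1.8 roll -0.002 lip [0.54  0.181 0.077] q [-0.36  0.88  1.34  0.61  1.8  -1.01] F [ 0.1  0.1 -2.3] [-0.6 -0.4 -0. ] w 0.0088
-180 430 top z 0.0723 r 0.0455
-135 336 top z 0.0721 r 0.0465
-90 673 top z 0.0718 r 0.047
-45 453 top z 0.0719 r 0.0471
0 350 top z 0.0719 r 0.0465
45 565 top z 0.0721 r 0.0458
90 647 top z 0.0722 r 0.0454
135 618 top z 0.0722 r 0.0452
```

>>> arm_command:
  series:
    - {"dp": [0.004,-0.007,0],"angular": [0,0,0],"gripper": 0}
    - {"dp": [0,0,0],"angular": [0,0,0],"gripper": 0}
    - {"dp": [0,0,0],"angular": [0,0,0],"gripper": 14}
    - {"dp": [0,0,0],"angular": [0,0,0],"gripper": 20}
    - {"dp": [0,0,0],"angular": [0,0,0],"gripper": 30}
    - {"dp": [0,0,0],"angular": [0,0,0],"gripper": 40}
    - {"dp": [0,0,0],"angular": [0,0,0],"gripper": 45}
    - {"dp": [0,0,0],"angular": [0,0,0],"gripper": 45}

```text
clock: 22.8
position: [0.5953, 0.0802, 0.0443]
ee_rot: [0.505, 0.19, 0.682, 0.495]
contact_force: [-1.3, -0.1, 0.6]
width: 0.0448
```

```bash
python3 rim.py
```

```text
t 22.8 grip [0.603 0.066 0.054] yaw 118.9 tilt -2.0 roll -0.001 lip [0.54  0.181 0.078] q [-0.36  0.88  1.34  0.61  1.8  -1.01] F [-1.3 -0.1  0.6] [-0.36 -0.19  0.01] w 0.0448
-180 407 top z 0.0719 r 0.0458
-135 337 top z 0.0719 r 0.0461
-90 678 top z 0.0719 r 0.0463
-45 457 top z 0.072 r 0.0464
0 339 top z 0.0719 r 0.0463
45 548 top z 0.0718 r 0.0463
90 607 top z 0.0717 r 0.0458
135 583 top z 0.0717 r 0.0457
```

View pics/place2.png

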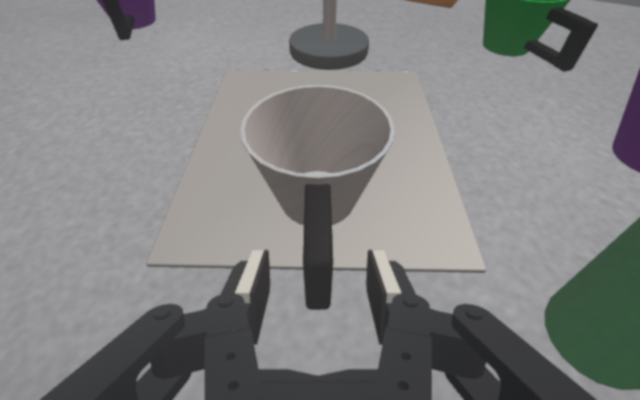

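The jug stands level on the mat, let go (handle at (318,245) between open pads, rim at z 72 mm all round). Next I'll retreat and plan the cover.

>>> arm_command:
  series:
    - {"dp": [-0.12,0,0],"angular": [0,0,0],"gripper": 45}
    - {"dp": [-0.2,0,0],"angular": [0,0,0],"gripper": 45}
    - {"dp": [-0.25,0,0],"angular": [0,0,0],"gripper": 45}
    - {"dp": [-0.25,0,0],"angular": [0,0,0],"gripper": 45}
    - {"dp": [-0.25,0.03,0],"angular": [0,0,0],"gripper": 40}
    - {"dp": [-0.2,0.06,0],"angular": [0,0,0],"gripper": 40}
    - {"dp": [0,0,0],"angular": [0,0,0],"gripper": 40}
    - {"dp": [0,0,0],"angular": [0,0,0],"gripper": 40}

```text
clock: 23.85
position: [0.6598, -0.0383, 0.1341]
ee_rot: [0.506, 0.189, 0.682, 0.494]
contact_force: [-0.2, 1.0, 0.1]
width: 0.04
```

```bash
cat > cov.py <<'E'
from pour import *
from h import *
PV=np.array([.617,-.2055])
def down(phi,sg):  # tool x down, z along the tangent at cover direction phi (deg)
    p=np.radians(phi); z=sg*np.array([np.sin(p),-np.cos(p),0]); x=np.array([0,0,-1.]); return R.from_matrix(np.c_[x,np.cross(z,x),z])
def knob(phi,z,r=.135): return np.r_[PV+r*np.array([np.cos(np.radians(phi)),np.sin(np.radians(phi))]),z]
E
python3 - <<'E'
from cov import *
show()
d=grab("top"); cv2.imwrite("pics/top3.png",d["image"]); P=cloud(d)
def pts(c,r,z0,z1): return P[(np.hypot(P[...,0]-c[0],P[...,1]-c[1])<r)&(P[...,2]>z0)&(P[...,2]<z1)]
k=pts((.566,-.33),.03,.175,.2); f=lambda q:cv2.minAreaRect((q[:,:2]*1000).astype(np.float32))
print("knob",len(k),f(k),k[:,2].max()); 
dd=pts((.58,-.298),.06,.126,.1365); print("disc",f(dd))
rr=pts((.517,-.196),.06,.106,.119); print("rim",len(rr),f(rr), least_squares(lambda c:np.hypot(rr[:,0]-c[0],rr[:,1]-c[1])-.0455,[.517,-.196],loss="soft_l1",f_scale=.002).x)
po=pts((.617,-.2055),.02,.148,.16); print("post",len(po),po.mean(0) if len(po) else 0)
inn=pts((.517,-.196),.038,.03,.11); print("inside z",np.percentile(inn[:,2],[5,50,95]))
jg=pts((.561,.141),.026,-.01,.07); print("jug floor z",len(jg),np.percentile(jg[:,2],[5,50,95]) if len(jg) else 0)
q0=get_state()["qpos"]
for sg in(1,-1):
    for ph in(247,210,175):
        print(sg,ph,knob(ph,.169).round(3),[x for x in ik(knob(ph,.169),down(ph,sg),q0)][0].round(2))
E
```

```text
t 23.85 grip [ 0.668 -0.052  0.143] yaw 118.8 tilt -1.8 roll -0.001 lip [0.604 0.063 0.168] q [-0.46  0.92  0.97  0.61  2.11 -0.89] F [-0.2  1.   0.1] [-0.38 -0.2   0.01] w 0.04Traceback (most recent call last):
  File "<stdin>", line 6, in <module>
    return umr_maximum(a, axis, None, out, keepdims, initial, where)
ValueError: zero-size array to reduction operation maximum which has no identity
```

Run:
```python
from cov import *
q0=get_state()["qpos"]
for sg in(1,-1):
    for ph in(247,210,175):
        q,e=ik(knob(ph,.169),down(ph,sg),q0); print(sg,ph,knob(ph,.169).round(3),q.round(2),round(e,4))
c=None
for sg in(-1,1): print(sg); plan(knob(247,.30),down(247,sg),8,40)
```

```text
1 247 [ 0.564 -0.33   0.169] [-0.41  0.38  1.59 -0.38  1.07 -2.7 ] 0.3157
1 210 [ 0.5   -0.273  0.169] [-0.62  0.31  1.61 -0.01  1.22 -2.7 ] 0.0073
1 175 [ 0.483 -0.194  0.169] [-0.52  0.23  1.72 -0.    1.19 -2.  ] 0.0
-1 247 [ 0.564 -0.33   0.169] [-0.64  0.43  1.42  0.    1.3  -0.23] 0.0
-1 210 [ 0.5   -0.273  0.169] [-0.62  0.31  1.61 -0.    1.22  0.43] 0.0
-1 175 [ 0.483 -0.194  0.169] [-0.52  0.23  1.72 -0.    1.19  1.14] 0.0
-1
turn 78 move 340 per row 42.5mm 9.7deg
{"dp": [-0.266, 0.023, -0.234], "angular": [0.065, -0.038, -0.077], "gripper": 40},
{"dp": [-0.278, -0.034, -0.217], "angular": [0.065, -0.038, -0.077], "gripper": 40},
{"dp": [-0.283, -0.089, -0.194], "angular": [0.065, -0.038, -0.077], "gripper": 40},
{"dp": [-0.28, -0.141, -0.166], "angular": [0.065, -0.038, -0.077], "gripper": 40},
{"dp": [-0.268, -0.19, -0.133], "angular": [0.065, -0.038, -0.077], "gripper": 40},
{"dp": [-0.249, -0.233, -0.096], "angular": [0.065, -0.038, -0.077], "gripper": 40},
{"dp": [-0.223, -0.269, -0.056], "angular": [0.065, -0.038, -0.077], "gripper": 40},
{"dp": [-0.191, -0.298, -0.015], "angular": [0.065, -0.038, -0.077], "gripper": 40}
1
turn 136 move 340 per row 42.5mm 16.9deg
{"dp": [-0.266, 0.023, -0.234], "angular": [-0.159, 0.091, -0.044], "gripper": 40},
{"dp": [-0.233, 0.067, -0.258], "angular": [-0.159, 0.091, -0.044], "gripper": 40},
{"dp": [-0.202, 0.117, -0.267], "angular": [-0.159, 0.091, -0.044], "gripper": 40},
{"dp": [-0.174, 0.17, -0.258], "angular": [-0.159, 0.091, -0.044], "gripper": 40},
{"dp": [-0.152, 0.22, -0.232], "angular": [-0.159, 0.091, -0.044], "gripper": 40},
{"dp": [-0.139, 0.263, -0.193], "angular": [-0.159, 0.091, -0.044], "gripper": 40},
{"dp": [-0.134, 0.296, -0.142], "angular": [-0.159, 0.091, -0.044], "gripper": 40},
{"dp": [-0.139, 0.315, -0.085], "angular": [-0.159, 0.091, -0.044], "gripper": 40}
```

>>> arm_command:
  series:
    - {"dp": [-0.266,0.023,-0.234],"angular": [0.065,-0.038,-0.077],"gripper": 40}
    - {"dp": [-0.278,-0.034,-0.217],"angular": [0.065,-0.038,-0.077],"gripper": 40}
    - {"dp": [-0.283,-0.089,-0.194],"angular": [0.065,-0.038,-0.077],"gripper": 40}
    - {"dp": [-0.28,-0.141,-0.166],"angular": [0.065,-0.038,-0.077],"gripper": 40}
    - {"dp": [-0.268,-0.19,-0.133],"angular": [0.065,-0.038,-0.077],"gripper": 40}
    - {"dp": [-0.249,-0.233,-0.096],"angular": [0.065,-0.038,-0.077],"gripper": 40}
    - {"dp": [-0.15,-0.18,-0.036],"angular": [0.05,-0.03,-0.06],"gripper": 40}
    - {"dp": [0,0,0],"angular": [0,0,0],"gripper": 40}

```text
clock: 24.9
position: [0.5721, -0.2797, 0.2535]
ee_rot: [0.681, 0.153, 0.714, -0.054]
contact_force: [-0.1, 0.5, -0.4]
width: 0.04
```

Run:
```python
from cov import *
from wr import wcloud
s=get_state(); print(s["clock"],s["position"],q2R(s["ee_rot"]).as_matrix().round(3)); 
d=get_image("wrist"); w=dict(pos=s["position"],q=s["ee_rot"],**d); Pw=wcloud(w); cv2.imwrite("pics/knob.png",d["image"])
t=grab("top"); cv2.imwrite("pics/top4.png",t["image"]); sd=grab("side")
for n,P in(("wrist",Pw),("side",cloud(sd)),("top",cloud(t))):
    def pts(c,r,z0,z1): return P[(np.hypot(P[...,0]-c[0],P[...,1]-c[1])<r)&(P[...,2]>z0)&(P[...,2]<z1)]
    k=pts((.566,-.33),.03,.182,.19); print(n,"knob",len(k),k.mean(0).round(4) if len(k) else 0)
    jg=pts((.561,.141),.024,-.01,.07); print(" jug inside z",len(jg),np.percentile(jg[:,2],[5,50,95]).round(4) if len(jg) else 0)
    inn=pts((.517,-.196),.036,.03,.11); print(" crucible inside z",len(inn),np.percentile(inn[:,2],[5,50,95]).round(3) if len(inn) else 0)
plan(knob(247,.30),down(247,-1),4,40)
```

```text
24.9 [ 0.5721492  -0.27969722  0.25351549] [[-0.026  0.292  0.956]
 [ 0.146  0.947 -0.286]
 [-0.989  0.132 -0.067]]
wrist knob 495 [ 0.5659 -0.3293  0.1849]
 jug inside z 0 0
 crucible inside z 3666 [0.037 0.05  0.077]
side knob 4 [ 0.5606 -0.3252  0.1832]
 jug inside z 11 [0.0064 0.0089 0.0198]
 crucible inside z 144 [0.056 0.079 0.102]
top knob 0 0
 jug inside z 0 0
 crucible inside z 537 [0.036 0.051 0.078]
turn 11 move 60 per row 14.9mm 2.7deg
{"dp": [-0.079, -0.095, 0.008], "angular": [0.017, -0.013, -0.021], "gripper": 40},
{"dp": [-0.076, -0.097, 0.013], "angular": [0.017, -0.013, -0.021], "gripper": 40},
{"dp": [-0.073, -0.1, 0.017], "angular": [0.017, -0.013, -0.021], "gripper": 40},
{"dp": [-0.069, -0.101, 0.021], "angular": [0.017, -0.013, -0.021], "gripper": 40}
```

View pics/knob.png

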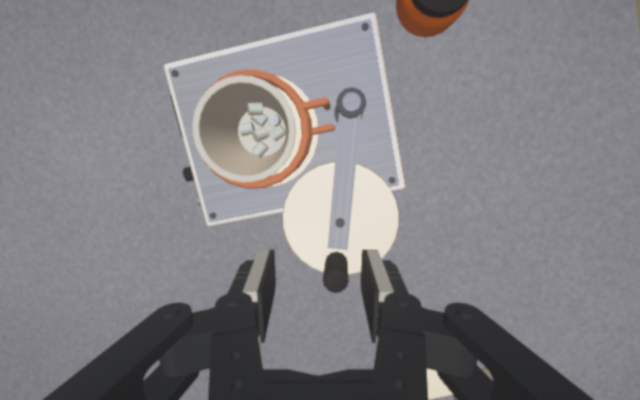

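>>> arm_command:
  series:
    - {"dp": [-0.079,-0.095,0.008],"angular": [0.017,-0.013,-0.021],"gripper": 40}
    - {"dp": [-0.076,-0.097,0.013],"angular": [0.017,-0.013,-0.021],"gripper": 40}
    - {"dp": [-0.073,-0.1,0.017],"angular": [0.017,-0.013,-0.021],"gripper": 40}
    - {"dp": [-0.06,-0.085,0.018],"angular": [0.015,-0.012,-0.019],"gripper": 40}
    - {"dp": [0,0,0],"angular": [0,0,0],"gripper": 40}
    - {"dp": [0,0,0],"angular": [0,0,0],"gripper": 40}
    - {"dp": [0,0,0],"angular": [0,0,0],"gripper": 40}
    - {"dp": [0,0,0],"angular": [0,0,0],"gripper": 40}

```text
clock: 26.05
position: [0.5645, -0.3302, 0.2782]
ee_rot: [0.692, 0.141, 0.693, -0.143]
contact_force: [0.0, 0.6, 0.0]
width: 0.04
```

Run:
```python
from cov import *
s=get_state(); print(s["clock"],s["position"],q2R(s["ee_rot"]).as_matrix().round(3)); 
plan([.566,-.3295,.171],down(247.5,-1),6,40)
```

```text
26.05 [ 0.56449454 -0.33019736  0.27824787] [[-0.003  0.394  0.919]
 [-0.002  0.919 -0.394]
 [-1.    -0.003 -0.002]]
turn 1 move 126 per row 21.0mm 0.1deg
{"dp": [0.175, 0.002, 0.002], "angular": [-0.001, -0.0, 0.0], "gripper": 40},
{"dp": [0.175, 0.002, 0.002], "angular": [-0.001, -0.0, 0.0], "gripper": 40},
{"dp": [0.175, 0.002, 0.002], "angular": [-0.001, -0.0, 0.0], "gripper": 40},
{"dp": [0.175, 0.002, 0.002], "angular": [-0.001, -0.0, 0.0], "gripper": 40},
{"dp": [0.175, 0.002, 0.002], "angular": [-0.001, -0.0, 0.0], "gripper": 40},
{"dp": [0.175, 0.002, 0.002], "angular": [-0.001, -0.0, 0.0], "gripper": 40}
```

>>> arm_command:
  series:
    - {"dp": [0.175,0.002,0.002],"angular": [0,0,0],"gripper": 40}
    - {"dp": [0.175,0.002,0.002],"angular": [0,0,0],"gripper": 40}
    - {"dp": [0.175,0.002,0.002],"angular": [0,0,0],"gripper": 40}
    - {"dp": [0.175,0.002,0.002],"angular": [0,0,0],"gripper": 40}
    - {"dp": [0.175,0.002,0.002],"angular": [0,0,0],"gripper": 40}
    - {"dp": [0.1,0.001,0.001],"angular": [0,0,0],"gripper": 35}
    - {"dp": [0,0,0],"angular": [0,0,0],"gripper": 28}
    - {"dp": [0,0,0],"angular": [0,0,0],"gripper": 28}
  grip_force: 30

```text
clock: 27.05
position: [0.567, -0.3298, 0.1577]
ee_rot: [0.692, 0.141, 0.693, -0.143]
contact_force: [-0.0, 0.4, 1.2]
width: 0.0277
```

```bash
cat > arc.py <<'E'
import sys
from cov import *
def arc(phi_end,n,lead=0.):
    s=get_state(); p=s["position"]; Rc=q2R(s["ee_rot"]); v=p[:2]-PV; ph0=np.degrees(np.arctan2(v[1],v[0]))%360
    print("t",s["clock"],"pos",p.round(4),"phi %.1f r %.4f"%(ph0,np.hypot(*v)),"F",s["contact_force"].round(1),"w",round(s["width"],4)); P=p
    for i in range(1,n+1):
        ph=ph0+(phi_end-ph0)*i/n; Pn=knob(ph,.152); Rn=down(ph,-1)
        if i<n+1: print('{"dp": %s, "angular": %s, "gripper": 28},'%((Rc.inv().apply(Pn-P)/.12).round(3).tolist(),((Rc.inv()*Rn).as_rotvec()/np.radians(90)).round(3).tolist())); P,Rc=Pn,Rn
arc(float(sys.argv[1]),int(sys.argv[2]))
E
python3 arc.py 210 7
```

```text
t 27.05 pos [ 0.567  -0.3298  0.1577] phi 248.1 r 0.1340 F [-0.   0.4  1.2] w 0.0277
{"dp": [0.047, -0.005, -0.107], "angular": [0.047, -0.001, 0.002], "gripper": 28},
{"dp": [0.0, 0.005, -0.107], "angular": [0.06, 0.0, 0.0], "gripper": 28},
{"dp": [0.0, 0.005, -0.107], "angular": [0.06, 0.0, 0.0], "gripper": 28},
{"dp": [0.0, 0.005, -0.107], "angular": [0.06, 0.0, 0.0], "gripper": 28},
{"dp": [0.0, 0.005, -0.107], "angular": [0.06, 0.0, 0.0], "gripper": 28},
{"dp": [0.0, 0.005, -0.107], "angular": [0.06, 0.0, 0.0], "gripper": 28},
{"dp": [0.0, 0.005, -0.107], "angular": [0.06, 0.0, 0.0], "gripper": 28},
```

>>> arm_command:
  series:
    - {"dp": [0.03,0,-0.05],"angular": [0.03,0,0],"gripper": 28}
    - {"dp": [0,0.003,-0.09],"angular": [0.05,0,0],"gripper": 28}
    - {"dp": [0,0.005,-0.107],"angular": [0.06,0,0],"gripper": 28}
    - {"dp": [0,0.005,-0.107],"angular": [0.06,0,0],"gripper": 28}
    - {"dp": [0,0.005,-0.107],"angular": [0.06,0,0],"gripper": 28}
    - {"dp": [0,0.005,-0.107],"angular": [0.06,0,0],"gripper": 28}
    - {"dp": [0,0.003,-0.06],"angular": [0.03,0,0],"gripper": 28}
    - {"dp": [0,0,0],"angular": [0,0,0],"gripper": 28}

```text
clock: 28.05
position: [0.5143, -0.2871, 0.1629]
ee_rot: [0.633, 0.328, 0.617, -0.333]
contact_force: [-0.7, -0.3, -0.8]
width: 0.0282
```

```bash
python3 arc.py 182 6
python3 - <<'E'
from wr import *
s=get_state(); d=get_image("wrist"); w=dict(pos=s["position"],q=s["ee_rot"],**d); cv2.imwrite("pics/knob2.png",d["image"]); P=wcloud(w); p=s["position"]
k=P[(np.hypot(P[...,0]-p[0],P[...,1]-p[1])<.012)&(P[...,2]>.178)&(P[...,2]<.192)]; print("knob",len(k),k.mean(0) if len(k) else 0)
E
```

```text
t 28.05 pos [ 0.5143 -0.2871  0.1629] phi 218.5 r 0.1311 F [-0.7 -0.3 -0.8] w 0.0282
{"dp": [0.088, -0.035, -0.119], "angular": [0.022, 0.015, -0.003], "gripper": 28},
{"dp": [0.0, 0.006, -0.119], "angular": [0.068, 0.0, 0.0], "gripper": 28},
{"dp": [0.0, 0.006, -0.119], "angular": [0.068, 0.0, 0.0], "gripper": 28},
{"dp": [0.0, 0.006, -0.119], "angular": [0.068, 0.0, 0.0], "gripper": 28},
{"dp": [0.0, 0.006, -0.119], "angular": [0.068, -0.0, 0.0], "gripper": 28},
{"dp": [-0.0, 0.006, -0.119], "angular": [0.068, 0.0, -0.0], "gripper": 28},
knob 1220 [ 0.51298225 -0.28942687  0.18429729]
```

>>> arm_command:
  series:
    - {"dp": [0.03,-0.015,-0.08],"angular": [0.03,0.008,0],"gripper": 28}
    - {"dp": [0.03,-0.005,-0.11],"angular": [0.06,0.005,0],"gripper": 28}
    - {"dp": [0.02,0.003,-0.119],"angular": [0.065,0,0],"gripper": 28}
    - {"dp": [0.01,0.006,-0.119],"angular": [0.068,0,0],"gripper": 28}
    - {"dp": [0.01,0.006,-0.119],"angular": [0.068,0,0],"gripper": 28}
    - {"dp": [0.01,0.005,-0.08],"angular": [0.045,0,0],"gripper": 28}
    - {"dp": [0,0,0],"angular": [0,0,0],"gripper": 28}
    - {"dp": [0,0,0],"angular": [0,0,0],"gripper": 28}

```text
clock: 29.1
position: [0.4921, -0.2254, 0.1537]
ee_rot: [0.522, 0.486, 0.508, -0.484]
contact_force: [0.4, 0.6, 1.3]
width: 0.0276
```

```bash
python3 arc.py 172 4
cat > kn.py <<'E'
from wr import *
from cov import PV
s=get_state(); d=get_image("wrist"); w=dict(pos=s["position"],q=s["ee_rot"],**d); cv2.imwrite("pics/knob3.png",d["image"]); P=wcloud(w); p=s["position"]
k=P[(np.hypot(P[...,0]-p[0],P[...,1]-p[1])<.014)&(P[...,2]>.180)&(P[...,2]<.192)]; print("knob",len(k),k.mean(0) if len(k) else 0)
v=k.mean(0)[:2]-PV; print("phi",np.degrees(np.arctan2(v[1],v[0]))%360,np.hypot(*v),q2R(s["ee_rot"]).as_matrix()[:,0].round(3))
E
python3 kn.py
```

```text
t 29.1 pos [ 0.4921 -0.2254  0.1537] phi 189.1 r 0.1264 F [0.4 0.6 1.3] w 0.0276
{"dp": [0.012, -0.076, -0.077], "angular": [-0.015, 0.008, -0.01], "gripper": 28},
{"dp": [0.0, 0.003, -0.084], "angular": [0.047, 0.0, 0.0], "gripper": 28},
{"dp": [0.0, 0.003, -0.084], "angular": [0.047, 0.0, 0.0], "gripper": 28},
{"dp": [0.0, 0.003, -0.084], "angular": [0.047, 0.0, 0.0], "gripper": 28},
knob 1088 [ 0.48570157 -0.2270601   0.18453995]
phi 189.32513859610307 0.13305680951982635 [ 0.017 -0.012 -1.   ]
```

>>> arm_command:
  series:
    - {"dp": [0.005,-0.04,-0.06],"angular": [0,0.003,0],"gripper": 28}
    - {"dp": [0,-0.02,-0.08],"angular": [0.03,0,0],"gripper": 28}
    - {"dp": [0,0.002,-0.08],"angular": [0.04,0,0],"gripper": 28}
    - {"dp": [0,0.003,-0.05],"angular": [0.03,0,0],"gripper": 28}
    - {"dp": [0,0,-0.03],"angular": [0.02,0,0],"gripper": 28}
    - {"dp": [0,0,0],"angular": [0,0,0],"gripper": 28}
    - {"dp": [0,0,0],"angular": [0,0,0],"gripper": 28}
    - {"dp": [0,0,0],"angular": [0,0,0],"gripper": 28}

```text
clock: 30.15
position: [0.4843, -0.1908, 0.1529]
ee_rot: [0.472, 0.535, 0.459, -0.529]
contact_force: [0.9, -0.8, 0.0]
width: 0.0285
```

```bash
python3 arc.py 170 4; python3 kn.py
```

```text
t 30.15 pos [ 0.4843 -0.1908  0.1529] phi 173.7 r 0.1335 F [ 0.9 -0.8  0. ] w 0.0285
{"dp": [0.007, -0.013, -0.018], "angular": [-0.004, 0.004, -0.012], "gripper": 28},
{"dp": [0.0, 0.0, -0.018], "angular": [0.01, 0.0, 0.0], "gripper": 28},
{"dp": [0.0, 0.0, -0.018], "angular": [0.01, 0.0, 0.0], "gripper": 28},
{"dp": [0.0, 0.0, -0.018], "angular": [0.01, 0.0, 0.0], "gripper": 28},
knob 1482 [ 0.48159114 -0.1939225   0.18467353]
phi 175.1130797254537 0.1359028937393386 [ 0.018 -0.009 -1.   ]
```

Near the stop now. I'll push a few mm more in small steps to seat it.

>>> arm_command:
  series:
    - {"dp": [0,-0.008,-0.018],"angular": [0,0,0],"gripper": 28}
    - {"dp": [0,0,-0.018],"angular": [0,0,0],"gripper": 28}
    - {"dp": [0,0,-0.018],"angular": [0,0,0],"gripper": 28}
    - {"dp": [0,0,0],"angular": [0,0,0],"gripper": 28}
    - {"dp": [0,0,0],"angular": [0,0,0],"gripper": 28}
    - {"dp": [0,0,0],"angular": [0,0,0],"gripper": 28}
    - {"dp": [0,0,0],"angular": [0,0,0],"gripper": 28}
    - {"dp": [0,0,0],"angular": [0,0,0],"gripper": 28}

```text
clock: 31.2
position: [0.4842, -0.1911, 0.1527]
ee_rot: [-0.477, -0.531, -0.456, 0.532]
contact_force: [0.5, -1.9, 0.2]
width: 0.0282
```

```bash
python3 arc.py 170 1; python3 kn.py
```

```text
t 31.2 pos [ 0.4842 -0.1911  0.1527] phi 173.8 r 0.1335 F [ 0.5 -1.9  0.2] w 0.0282
{"dp": [0.005, -0.011, -0.075], "angular": [0.028, 0.012, -0.013], "gripper": 28},
knob 1503 [ 0.48159682 -0.19395234  0.18469129]
phi 175.12540826597635 0.13589469661267137 [ 0.018 -0.022 -1.   ]
```

The knob no longer moves and the push force is rising (1.9 N), so the cover is on its stop. I'll back off, open and lift away.

>>> arm_command:
  series:
    - {"dp": [0,0,0.025],"angular": [0,0,0],"gripper": 40}
    - {"dp": [0,0,0],"angular": [0,0,0],"gripper": 45}
    - {"dp": [0,0,0],"angular": [0,0,0],"gripper": 45}
    - {"dp": [-0.1,0,0],"angular": [0,0,0],"gripper": 45}
    - {"dp": [-0.2,0,0],"angular": [0,0,0],"gripper": 45}
    - {"dp": [-0.3,0,0],"angular": [0,0,0],"gripper": 45}
    - {"dp": [-0.3,0,0],"angular": [0,0,0],"gripper": 45}
    - {"dp": [-0.2,0,0],"angular": [0,0,0],"gripper": 45}

```text
clock: 32.25
position: [0.4801, -0.189, 0.2897]
ee_rot: [-0.474, -0.531, -0.458, 0.532]
contact_force: [0.0, 0.2, 0.0]
width: 0.0447
```

>>> arm_command:
  series:
    - {"dp": [-0.1,-0.3,0.1],"angular": [0,0,0],"gripper": 45}
    - {"dp": [-0.1,-0.3,0.2],"angular": [0,0,0],"gripper": 45}
    - {"dp": [-0.1,-0.3,0.3],"angular": [0,0,0],"gripper": 45}
    - {"dp": [0,-0.2,0.3],"angular": [0,0,0],"gripper": 45}
    - {"dp": [0,-0.1,0.2],"angular": [0,0,0],"gripper": 45}
    - {"dp": [0,0,0],"angular": [0,0,0],"gripper": 45}
    - {"dp": [0,0,0],"angular": [0,0,0],"gripper": 45}
    - {"dp": [0,0,0],"angular": [0,0,0],"gripper": 45}

```text
clock: 33.25
position: [0.3181, -0.3022, 0.3357]
ee_rot: [0.481, 0.532, 0.454, -0.529]
contact_force: [0.4, -0.4, 0.2]
width: 0.0449
```

Run:
```python
from cov import *
s=get_state(); print(s["clock"],s["position"],s["contact_force"],s["qd"].round(3))
d=grab("top"); e=grab("side"); P=cloud(d)
def rect(n,c,r,z0,z1):
    q=P[(np.hypot(P[...,0]-c[0],P[...,1]-c[1])<r)&(P[...,2]>z0)&(P[...,2]<z1)]
    if len(q): print(n,len(q),np.round(cv2.minAreaRect((q[:,:2]*1000).astype(np.float32))[0],1))
rect("disc",(.517,-.196),.07,.126,.1365);rect("knob",(.482,-.193),.03,.176,.195)
rect("jar",(.734,-.114),.05,.06,.08);rect("bottle",(.7487,.1266),.04,.15,.18);rect("cast",(.727,.015),.05,.02,.05)
a=d["image"][70:250,230:530]; b=e["image"][100:300,230:430]
cv2.imwrite("pics/final.png",np.hstack([cv2.resize(a,(480,288)),cv2.resize(b,(288,288))]))
```

```text
33.25 [ 0.31811654 -0.30223067  0.33569057] [ 0.37161132 -0.35521867  0.15405646] [ 0.008 -0.004 -0.001  0.008  0.004  0.003]
disc 745 [ 515.5 -195.6]
knob 53 [ 480.9 -193.5]
jar 406 [ 734.  -113.7]
bottle 92 [749.  126.2]
cast 367 [726.5  15. ]
```

View pics/final.png

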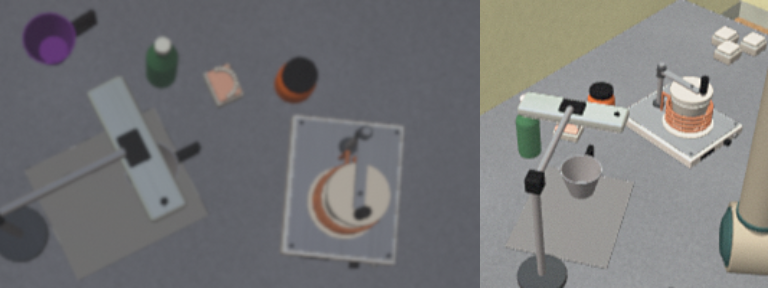

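```bash
python3 -c "
from rig import sign_off; print(sign_off())"
```

```text
the job is handed in; nothing more can be done
None
```

I poured the ingots into the crucible, stood the empty jug back on the mat, and swung the cover shut. The job was handed in at about 33 s of robot time; `sign_off` reports no verdict.

- **Pour:** I took the steel jug by its handle from under the lamp and tipped it to about 127° with its lip 25–35 mm above the crucible's rim. The wrist picture before closing the cover shows the ingots together in the crucible and none on the deck. I read seven, though they overlap.
- **Jug:** It stands upright on the mat, about 70 mm from the mat's centre on the handle side. Its rim measured level within 0.3 mm all round, at 72 mm above the bench. The wrist force fell from about −3 N to −2 N after the pour, and the jug looked empty in the pictures.
- **Cover:** I pushed the knob until it stopped moving. The final check puts the disc's centre about 1 mm from the crucible's centre.
- **Other things:** The jar, bottle and cast measured within 1 mm of where they started. The force readings I took showed no sign of contact with the lamp. The arm ended clear of everything.

**Disagreements:** The gripper read about 9 mm on the 14 mm handle. The jug also drooped about 2° in the grip, so I levelled it before setting it down.

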